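# Turn a soap bar face-down with the flip jig

## Task

Take the soap bar that stands on edge in the little wooden stand and lay it, pressed face up, fully home in the pocket of the jig's hinged flipper plate (you will have to set it down flat and take it again across its width; the cork mat is kept free for that), then let go of it. Swing the plate, which has a bar handle, right over so that the soap drops face-down into the fixed nest, then swing the plate all the way back open, leaving the soap lying flat in the nest with its plain back up. Do not knock over or push about the bottle, jar, beaker and tin.

Things in the scene. Friction and masses are not known exactly. Their poses are not given: they have to be found in the camera images.
- soap: Cream soap bar, 110 (x) x 58 (y) x 28 mm (z), ~0.16 kg. Origin: centre of the plain flat back; z points out of the pressed face. Sides straight for z 0 to 20 mm, then stepped in 3 mm, and 6 mm from z 24; fine raised oval on the face. Starts on its long edge in the stand, y up, face level. Standing free and pushed near its top from the face side, it tips (past 26 deg) onto its back, face up.
- stand: Fixed wooden stand, base 130 x 90 x 10 mm, origin under its centre. Posts (tops 32 mm above the table, 29 to 55 mm either side of the middle) and end stops hold the soap upright along the stand's x with 2 mm play, its lower edge 10 mm and top edge 68 mm above the table, its face to the stand's -y. Stand and mat may swap places.
- mat: Fixed square cork mat, 150 x 150 mm, 3 mm thick, flat on the table and empty; origin under its centre. Free place to set the soap down.
- jig: Fixed plywood turn-over jig, base 170 x 190 x 12 mm, origin under its centre. The hinge axis runs along the jig's x, 65 mm above the table, over the origin. Flipper plate on the +y side when open, fixed nest on the -y side. Steel hinge cheeks at x = +-71 to 81 mm, 74 mm high.
- flipper (a joint): Hinge angle of the flipper plate (0.35 kg, light hinge, falls to either end by its weight): 0 open and level, pocket upwards on the jig's +y side (the start); 1.57 upright; 3.14 swung over, upside down above the nest. Positive is a right-hand turn about the jig's x.
- pocket (a point): Centre of the pocket floor, 49 mm from the hinge axis, 48 mm above the table when open; axes move with the plate, the jig's at angle 0. Inside 114 (x) x 62 mm (y). Walls 12 mm high, 22 mm at the hinge side (it carries the soap while upright); long walls cut away for |x| < 31 mm, so fingers holding the soap across its width pass down. Soap goes in long axis along x, either way round.
- handle (a point): Middle of the plate's bar handle: round steel bar, 14 mm thick, along the jig's x, 122 mm from the hinge axis and level with it (65 mm above the table at both ends of the swing). Free length 90 mm between its arms, 34 mm between its axis and the plate. It can turn between gripping fingers as they carry it round the arc pointing down. Axes of the plate.
- nest (a point): Centre of the nest floor, 48.5 mm from the hinge axis to the jig's -y, 48 mm above the table; axes of the jig. Inside 116 (x) x 65 mm (y); walls 16 mm high outside, 14 at the ends, 8 at the hinge side. Swung over, the pocket floor is 34 mm above it. The soap tips out of the plate a little past upright and is pushed into place as the plate comes right down.
- bottle: Bystander: small amber bottle with black cap, 44 mm across, 100 mm high; origin under its centre, z up its axis.
- jar: Bystander: black jar, 66 mm across, 45 mm high; origin under its centre, z up its axis.
- beaker: Bystander: glass beaker, 66 mm across, 85 mm high; origin under its centre, z up its axis.
- tin: Bystander: flat aluminium tin, 72 mm across, 30 mm high; origin under its centre, z up its axis.
Things that resemble listed ones, but are neither listed nor needed, are in the scene too. Of the things that look like the soap, the middle-sized one is meant.

How it is judged:
On the way, in this order (a step that is already met when the one before it is completed fails the run):
1. the soap lies home in the open flipper's pocket, face up, and is let go (x of soap in the frame of pocket between -0.004 and 0.004 m and y of soap in the frame of pocket between -0.004 and 0.004 m and z of soap in the frame of pocket between -0.003 and 0.003 m and angle between soap's own z axis and vertical below 0.1 rad and value of joint flipper below 0.1 rad and contact force between the fingers and soap below 0.2 N), for 0.2 s.
2. the plate is swung right over and the soap lies face-down in the nest under it (x of soap in the frame of nest between -0.006 and 0.006 m and y of soap in the frame of nest between -0.006 and 0.006 m and z of soap in the frame of nest between 0.024 and 0.032 m and value of joint flipper above 3 rad and angle between soap's own z axis and vertical above 3 rad), for 0.2 s.
At the end, for the whole second after the job is handed in: The soap lies flat and still in the fixed nest with its face down (within 0.1 rad) and its back 24 to 32 mm above the nest floor, its centre within 6 mm of the nest's centre along each axis and its long axis within 0.1 rad of the hinge direction; the flipper plate is back open (below 0.1 rad) (x of soap in the frame of nest between -0.006 and 0.006 m and y of soap in the frame of nest between -0.006 and 0.006 m and z of soap in the frame of nest between 0.024 and 0.032 m and angle between soap's own z axis and vertical above 3.04 rad and angle between the x axis of soap and the x axis of jig, either way round below 0.1 rad and value of joint flipper below 0.1 rad and linear speed of soap below 0.02 m/s); the robot touches nothing.
It fails at once if a bottle, jar, beaker or tin is knocked over or pushed more than 40 mm (angle between any of bottle, jar, beaker, tin's own z axis and vertical above 0.5 rad or distance of any of bottle, jar, beaker, tin from where it was at the start of the episode above 0.04 m).
It also fails if it takes over 72 s, if anything falls off the work surface, if the arm or the gripper's body presses on something with over 40 N, if the wrist force passes 120 N, or if a joint passes its speed limit or range.

## Robot

A 6-joint arm with a two-finger parallel gripper is mounted at the origin on the work surface. World frame = base frame: x ahead of the robot, y to its left, z up, the work surface at z = 0. Lengths are in m, angles in rad, forces in N, time in s.
With the tool pointing down it reaches from about 0.425 to 1.125 m from the base axis. Payload 14.9 kg.
Tool frame: the origin (TCP) lies between the finger pads; the fingertips stand 19 mm ahead of it and the grasp point (between the pads) is the TCP; z points along the fingers, y is the direction in which the jaws open and shut (so a half turn about z gives the same grasp; the last joint's range is limited). The gripper opens to 91 mm and grips with 3 to 60 N. Pads are 32 mm wide; open, the fingers measure 118 mm over their backs; the gripper's body (76 mm by 178 mm) begins 60 mm behind the grasp point.
Start: joints at [1.289, 0.379, 1.734, -0, 1.028, -0.033], TCP at [0.172, 0.678, 0.233] pointing down, gripper open.
Joint ranges: [-2.77, 2.77], [-0.74, 2.19], [0, 2.66], [-1.06, 4.2], [0.31, 2.87], [-3.08, 3.08]. Speed limits (rad/s): [1.89, 1.89, 2.39, 3.14, 3.14, 3.14].

## Interface

Orientations are given as a unit quaternion [w, x, y, z].
In Python, from plant import r gives the robot as it stands.
- The arm moves only by the tool move_arm, never from a script. Its argument "commands" is a list of rows, each an object with "grip": the opening, from -1 (shut) to 1 (fully open), so that 0 is half open; "slide": the shift along the tool's x, y, z in m, a list of three; "spin": the turn about the tool's z in rad. A call has 1 to 8 rows; each row is the pose to reach, as a shift and turn from the pose measured when the call began, along the tool's axes at that moment; what a row does not reach only later rows make up. A row lasts 1/10 s, in which the tool goes at most 50 mm and 8.59 degrees, less where a joint would pass 70% of its speed; a pose out of reach is approached as far as the arm can. A call with a gripper value outside its range is refused whole. The fingers move at their own pace and stop on an object; "force" is the grip in N (left out, the last holds). Time passes only in rows, so rows that repeat a pose let the fingers close. It gives the time, the measured TCP pose, the force and the opening at its end, in the units of the state.
- r.get_obs(): the state, without advancing time (a new reading comes with each control period).
- r.snapshot(name): name is "side" or "top"; returns (picture, depth): 420x560x3 uint8, red, green, blue; 420x560 float32, m along the optical axis (not along the pixel's ray), 0 where there is no reading.
- r.camera_params(name): a dict with "intrinsics" (3x3 intrinsics, pixels), "xyz" and "rotation" of the camera in the world. Camera axes: x right, y down, z forward; pixel columns grow to the right and rows downward; lengths in m; the calibration is good to about 2 mm. A picture is of the moment at which its call begins. camera_params takes no time and is no camera call.
- r.job_done(): hands the job in, once; it reports no verdict.
The state is a dict: "time": time; "joints": joint angles; "qvel": joint speeds; "effort": joint torques, N m; "ee_pos": TCP position; "eef_rot": TCP orientation; "wrist_force": force on the tool from outside, world axes, zero at the start; "ft_torque": the same for the moment, N m; "finger_gap": finger opening in m.
Only numpy, scipy, OpenCV 4.12 (cv2) and the standard library are available. Lean on these libraries where they do the work, as an engineer would, in place of code of your own. Each camera call takes 0.05 s, during which the arm holds its last target.

## Working session

There is one attempt and no reset: what is moved stays moved. The work goes in short steps, Python scripts to look and compute and a tool call to move; the robot and the scene stay as the last step left them, time stands still between calls to the robot, and variables do not carry over. Pictures are saved under pics/ and viewed, and the job is handed in when it is done.

Besides the shell and the picture viewer there is one more tool, called by a JSON object that holds its "method" and its "body". move_arm: Moves the arm, as the interface text tells. Its arguments: {"type":"object","properties":{"commands":{"type":"array"},"force":{"type":"number"}},"required":["commands"]}

```bash
mkdir -p pics; ls; python3 - <<'E'
from plant import r
import cv2,numpy as np
print(r.get_obs())
for n in("side","top"):
    p,d=r.snapshot(n); c=r.camera_params(n); print(n,c, (d>0).mean())
    cv2.imwrite(f"pics/{n}0.png",p[:,:,::-1]); np.savez(f"{n}0.npz",p=p,d=d)
E
```

```text
pics
{'time': 0.0, 'joints': array([ 1.28866477e+00,  3.79435989e-01,  1.73479682e+00, -2.89954620e-06,
        1.02848459e+00, -3.32803526e-02]), 'qvel': array([ 6.32066505e-04,  5.45250633e-04, -1.37801322e-03,  3.37575842e-05,
        2.38353469e-04, -2.81648230e-03]), 'effort': array([ 1.18530610e-03, -7.63737917e+01, -4.34341514e+01,  6.51260884e-02,
        4.26597660e-02, -8.16483657e-05]), 'ee_pos': array([0.17228897, 0.67806879, 0.23226112]), 'eef_rot': array([-8.70961548e-05,  1.24104036e-01,  9.92269052e-01, -5.55587065e-04]), 'wrist_force': array([-0.26313945,  0.21442189,  0.14097313]), 'ft_torque': array([-0.0417917 ,  0.02158042,  0.08195336]), 'finger_gap': 0.09132306266738553}
side {'intrinsics': array([[424.38405874,   0.        , 284.71746398],
       [  0.        , 424.38405874, 214.32399805],
       [  0.        ,   0.        ,   1.        ]]), 'xyz': array([ 0.2262798 , -0.62625927,  0.85134146]), 'rotation': array([-0.3405726 ,  0.92016282, -0.17814717,  0.07466103])} 0.9962670068027211
top {'intrinsics': array([[440.57643248,   0.        , 273.93754203],
       [  0.        , 440.57643248, 209.62021359],
       [  0.        ,   0.        ,   1.        ]]), 'xyz': array([0.25276516, 0.02555726, 1.24888957]), 'rotation': array([-0.06855501,  0.70405649, -0.70322657,  0.07125349])} 0.9959651360544217
```

View pics/side0.png

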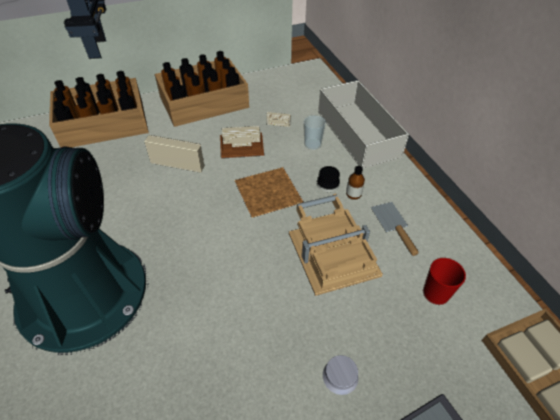

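View pics/top0.png

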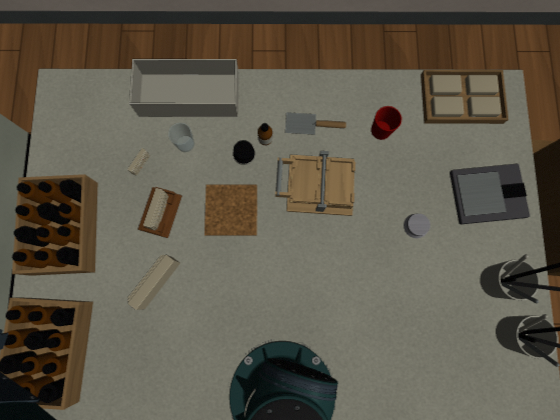

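The soap lookalikes in the top image are:
- a small bar at (139,162)
- the bar in the stand at (157,208)
- a large block at (153,282)
- four bars in the tray, around (465,97)

I choose the one in the stand: it is the middle-sized bar and it stands on edge. I'll check it in a close crop.

```bash
cat > h.py <<'E'
import numpy as np,cv2
from scipy.spatial.transform import Rotation as R
from plant import r
def cam(n):
    c=r.camera_params(n); q=c['rotation']; return c['intrinsics'],np.array(c['xyz']),R.from_quat([q[1],q[2],q[3],q[0]]).as_matrix()
def cloud(n,d):
    K,t,M=cam(n); v,u=np.mgrid[0:d.shape[0],0:d.shape[1]]
    P=np.stack([(u-K[0,2])/K[0,0]*d,(v-K[1,2])/K[1,1]*d,d],-1)
    return P@M.T+t
def ray(n,uv,z):
    K,t,M=cam(n); uv=np.atleast_2d(uv).astype(float)
    w=np.c_[(uv[:,0]-K[0,2])/K[0,0],(uv[:,1]-K[1,2])/K[1,1],np.ones(len(uv))]@M.T
    return t+w*((z-t[2])/w[:,2])[:,None]
def proj(n,P):
    K,t,M=cam(n); p=(np.atleast_2d(P)-t)@M; return np.c_[K[0,0]*p[:,0]/p[:,2]+K[0,2],K[1,1]*p[:,1]/p[:,2]+K[1,2]]
E
python3 - <<'E'
from h import *
a=np.load('top0.npz'); p=a['p'][:,:,::-1]
c=[p[135:305,100:270],p[135:230,265:375]]
cv2.imwrite('pics/c1.png',cv2.resize(c[0],None,fx=4,fy=4,interpolation=cv2.INTER_CUBIC)[:600])
cv2.imwrite('pics/c2.png',cv2.resize(c[1],None,fx=6,fy=6,interpolation=cv2.INTER_CUBIC))
b=np.load('side0.npz')['p'][:,:,::-1]
cv2.imwrite('pics/c3.png',cv2.resize(b[100:300,200:400],None,fx=3,fy=3,interpolation=cv2.INTER_CUBIC))
for n in('top','side'):
    d=np.load(n+'0.npz')['d'];P=cloud(n,d)
    for uv in [(260,300),(157,208),(232,208),(300,190),(340,180),(282,178),(240,140),(230,380)]: print(n,uv,P[uv[1],uv[0]].round(3))
E
```

```text
top (260, 300) [ 0.247  0.059 -0.   ]
top (157, 208) [0.494 0.341 0.066]
top (232, 208) [ 0.508  0.142 -0.002]
top (300, 190) [ 0.549 -0.052  0.052]
top (340, 180) [ 0.579 -0.165  0.048]
top (282, 178) [ 0.598 -0.003 -0.001]
top (240, 140) [0.698 0.119 0.046]
top (230, 380) [0.037 0.138 0.   ]
side (260, 300) [ 0.369 -0.167  0.001]
side (157, 208) [ 0.209  0.197 -0.003]
side (232, 208) [ 0.395  0.124 -0.003]
side (300, 190) [0.591 0.115 0.001]
side (340, 180) [ 0.715  0.113 -0.003]
side (282, 178) [0.561 0.176 0.003]
side (240, 140) [0.491 0.339 0.037]
side (230, 380) [ 0.252 -0.313  0.002]
```

View pics/c1.png

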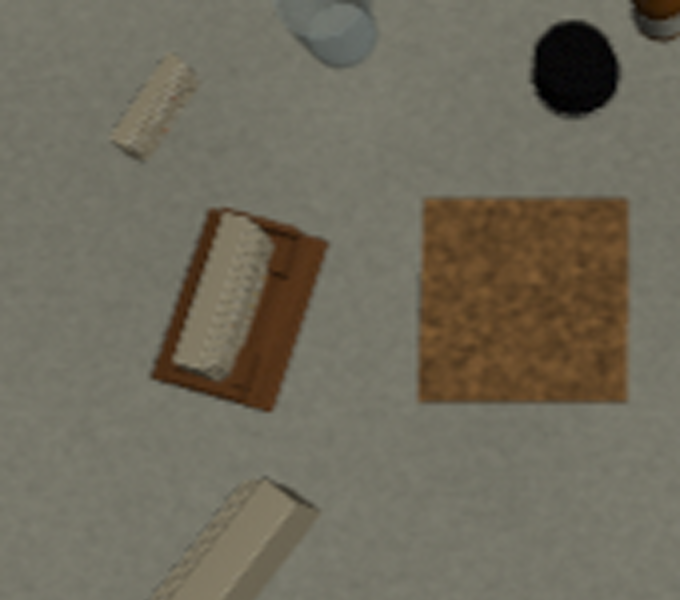

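View pics/c2.png

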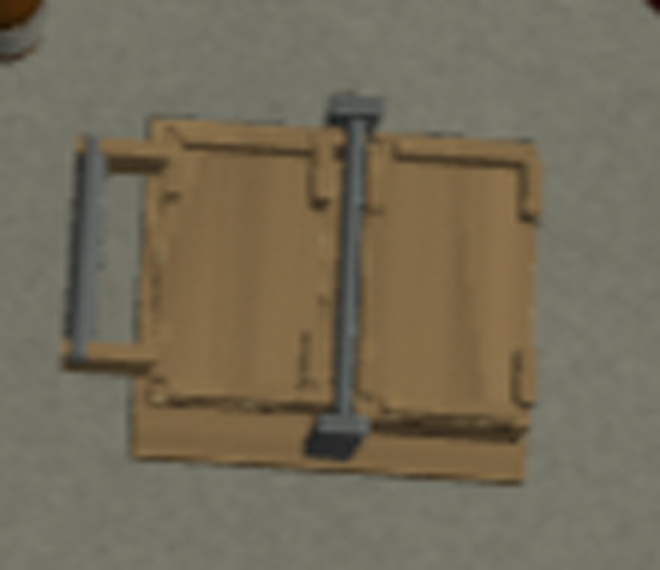

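View pics/c3.png

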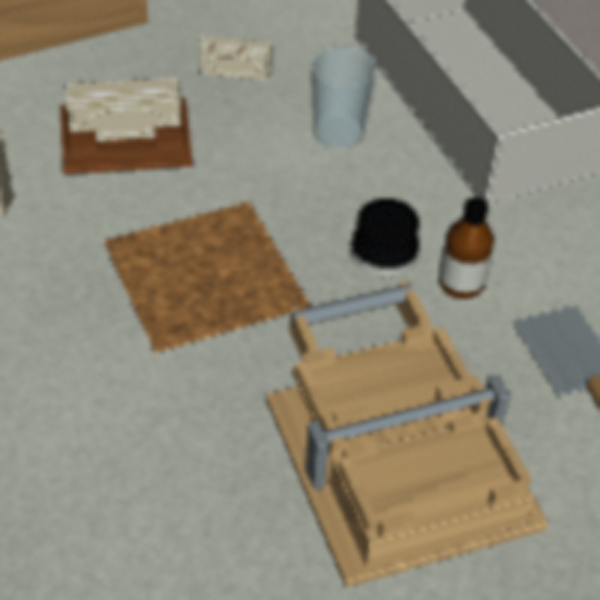

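```bash
python3 - <<'E'
from h import *
T=np.load('top0.npz');S=np.load('side0.npz')
def hsv(p): return cv2.cvtColor(p,cv2.COLOR_RGB2HSV)
PT=cloud('top',T['d']);PS=cloud('side',S['d'])
# stand base: brown mask near; colours
def rect(m,n,z):
    c=max(cv2.findContours(m.astype(np.uint8),cv2.RETR_EXTERNAL,cv2.CHAIN_APPROX_NONE)[0],key=cv2.contourArea)
    w=ray(n,c[:,0],z)[:,:2].astype(np.float32)
    return w,cv2.minAreaRect(w*1000)
for n,p,P in(('top',T['p'],PT),('side',S['p'],PS)):
    H=hsv(p)
    for nm,uv in dict(stand=(178,215) if n=='top' else (260,152),mat=(232,208) if n=='top' else (268,192),soap=(157,205) if n=='top' else (241,137),jig=(340,180) if n=='top' else (345,265)).items(): print(n,nm,H[uv[1],uv[0]],P[uv[1],uv[0]].round(3))
    # soap points
    near=(np.hypot(P[...,0]-.494,P[...,1]-.335)<.09)
    hi=near&(P[...,2]>.05)
    print('hi count',hi.sum())
    q=P[hi]; 
    top=near&(P[...,2]>.063)&(P[...,2]<.075); q=P[top]; print(n,'top pts',len(q),q.mean(0).round(4),'rect',cv2.minAreaRect((q[:,:2]*1000).astype(np.float32)), np.percentile(q[:,2],[5,50,95]).round(4))
    m=(H[...,0]>8)&(H[...,0]<20)&(H[...,1]>100); 
    m2=m&(np.hypot(P[...,0]-.508,P[...,1]-.142)<.13)&(P[...,2]<.02)
    print('mat',rect(m2,n,.003)[1])
    m3=m&near
    print('stand',m3.sum(),rect(cv2.morphologyEx((m3|hi).astype(np.uint8),cv2.MORPH_CLOSE,np.ones((3,3))),n,.01)[1])
E
```

```text
top stand [ 28  31 117] [ 0.487  0.298 -0.001]
top mat [ 16 150 102] [ 0.508  0.142 -0.002]
top soap [ 23  48 132] [0.503 0.342 0.064]
top jig [ 17 113 124] [ 0.579 -0.165  0.048]
hi count 466
top top pts 361 [0.4956 0.3516 0.0672] rect ((495.553466796875, 350.2650146484375), (29.251609802246094, 109.7046890258789), 74.25180053710938) [0.0636 0.067  0.071 ]
mat ((503.72930908203125, 146.09930419921875), (144.15679931640625, 147.97157287597656), 0.10348476469516754)
stand 789 ((496.21832275390625, 347.5623474121094), (88.54051971435547, 132.32696533203125), 74.24504089355469)
side stand [ 12 177 101] [0.539 0.299 0.008]
side mat [ 15 148 114] [0.505 0.141 0.001]
side soap [ 25  41 173] [0.494 0.335 0.051]
side jig [ 18 111 168] [ 0.57  -0.181  0.05 ]
hi count 395
side top pts 228 [0.4963 0.3484 0.067 ] rect ((497.41973876953125, 349.9495849609375), (33.353397369384766, 107.34530639648438), 76.36509704589844) [0.0637 0.0672 0.0696]
mat ((505.52239990234375, 143.81068420410156), (147.30731201171875, 146.9910430908203), 89.93001556396484)
stand 524 ((503.2618103027344, 365.7882995605469), (141.56622314453125, 126.11170959472656), 73.85568237304688)
```

```bash
python3 - <<'E'
from h import *
a=np.radians(74.25); t=np.array([np.cos(a),np.sin(a)]); l=np.array([t[1],-t[0]]); c=np.array([.496,.350])
for n in('top','side'):
    P=cloud(n,np.load(n+'0.npz')['d']); q=P[(np.hypot(P[...,0]-.496,P[...,1]-.35)<.08)&(P[...,2]>.02)]
    u=(q[:,:2]-c)@t; v=(q[:,:2]-c)@l
    print(n)
    for k in np.arange(-.026,.03,.002):
        m=(abs(u-k)<.001)&(abs(v)<.045)
        if m.sum(): print('t %.3f n%d zmed %.4f zmax %.4f'%(k,m.sum(),np.median(q[m,2]),np.percentile(q[m,2],90)), 'vrange', (v[(abs(u-k)<.001)&(q[:,2]>.055)].min(initial=9)).round(4),(v[(abs(u-k)<.001)&(q[:,2]>.055)].max(initial=-9)).round(4))
E
```

```text
top
t -0.026 n11 zmed 0.0289 zmax 0.0328 vrange 9.0 -9.0
t -0.024 n12 zmed 0.0311 zmax 0.0344 vrange 9.0 -9.0
t -0.022 n6 zmed 0.0307 zmax 0.0323 vrange 9.0 -9.0
t -0.020 n10 zmed 0.0321 zmax 0.0348 vrange 9.0 -9.0
t -0.018 n6 zmed 0.0309 zmax 0.0355 vrange 9.0 -9.0
t -0.016 n6 zmed 0.0304 zmax 0.0332 vrange 9.0 -9.0
t -0.014 n91 zmed 0.0432 zmax 0.0611 vrange -0.0432 0.0462
t -0.012 n69 zmed 0.0483 zmax 0.0625 vrange -0.0489 0.0419
t -0.010 n34 zmed 0.0628 zmax 0.0655 vrange -0.0521 0.0504
t -0.008 n30 zmed 0.0644 zmax 0.0672 vrange -0.0424 0.0496
t -0.006 n30 zmed 0.0660 zmax 0.0701 vrange -0.0541 0.0434
t -0.004 n27 zmed 0.0668 zmax 0.0696 vrange -0.0526 0.0534
t -0.002 n20 zmed 0.0684 zmax 0.0703 vrange -0.0547 0.0544
t -0.000 n28 zmed 0.0678 zmax 0.0704 vrange -0.0552 0.0536
t 0.002 n18 zmed 0.0680 zmax 0.0712 vrange -0.0539 0.0524
t 0.004 n21 zmed 0.0680 zmax 0.0706 vrange -0.0549 0.0515
t 0.006 n24 zmed 0.0677 zmax 0.0699 vrange -0.0531 0.0458
t 0.008 n24 zmed 0.0680 zmax 0.0708 vrange -0.0554 0.0534
t 0.010 n19 zmed 0.0680 zmax 0.0701 vrange -0.0536 0.0499
t 0.012 n29 zmed 0.
[... 766 characters left out ...]
.0504
t -0.006 n27 zmed 0.0676 zmax 0.0689 vrange -0.0518 0.0537
t -0.004 n14 zmed 0.0676 zmax 0.0692 vrange -0.0487 0.0538
t -0.002 n11 zmed 0.0678 zmax 0.0687 vrange -0.0517 0.0567
t -0.000 n11 zmed 0.0675 zmax 0.0680 vrange -0.0399 0.0512
t 0.002 n15 zmed 0.0678 zmax 0.0688 vrange -0.0487 0.0424
t 0.004 n11 zmed 0.0677 zmax 0.0701 vrange -0.0427 0.0427
t 0.006 n14 zmed 0.0681 zmax 0.0690 vrange -0.0515 0.0545
t 0.008 n14 zmed 0.0677 zmax 0.0691 vrange -0.0513 0.0548
t 0.010 n9 zmed 0.0673 zmax 0.0688 vrange -0.0455 0.0519
t 0.012 n7 zmed 0.0673 zmax 0.0680 vrange -0.0427 0.049
t 0.014 n2 zmed 0.0660 zmax 0.0664 vrange 0.0343 0.0372
t 0.016 n1 zmed 0.0646 zmax 0.0646 vrange -0.0191 -0.0191
```

```bash
python3 - <<'E'
from h import *
T=np.load('top0.npz');S=np.load('side0.npz')
for n,A in(('top',T),('side',S)):
    P=cloud(n,A['d']); H=cv2.cvtColor(A['p'],cv2.COLOR_RGB2HSV)
    near=(abs(P[...,0]-.585)<.13)&(abs(P[...,1]+.09)<.17)
    wood=near&(H[...,0]>12)&(H[...,0]<24)&(H[...,1]>70)
    steel=near&(H[...,1]<70)&(P[...,2]>.055)&(P[...,2]<.085)
    q=P[steel]; 
    h=q[q[:,1]>-.035]; b=q[q[:,1]<-.06]
    b=b[(b[:,2]<.076)]
    print(n,'steel',len(q))
    for nm,w in(('handle',h),('hinge',b)):
        if len(w)<10: continue
        rct=cv2.minAreaRect((w[:,:2]*1000).astype(np.float32)); print(nm,len(w),w.mean(0).round(4),np.array(rct[0]).round(1),np.array(rct[1]).round(1),rct[2], 'x',w[:,0].min().round(4),w[:,0].max().round(4),'z95',np.percentile(w[:,2],95).round(4))
        l=cv2.fitLine((w[:,:2]).astype(np.float32),cv2.DIST_HUBER,0,.001,.001).ravel(); print('  line',l.round(4),np.degrees(np.arctan2(l[1],l[0])).round(2))
    # floors
    fl=wood&(abs(P[...,2]-.048)<.004); 
    k,lab,st,ce=cv2.connectedComponentsWithStats(fl.astype(np.uint8))
    for i in range(1,k):
        if st[i,4]>150:
            w=P[lab==i]; rc=cv2.minAreaRect((w[:,:2]*1000).astype(np.float32)); print('floor',st[i],w.mean(0).round(4),np.array(rc[0]).round(1),np.array(rc[1]).round(1),round(rc[2],2))
    bs=(wood|steel)
    wv=P[wood&(P[...,2]>.006)]; rc=cv2.minAreaRect((wv[wv[:,2]<.02][:,:2]*1000).astype(np.float32)); print('base',rc)
    o=np.zeros(A['p'].shape,np.uint8); o[wood]=(0,120,255); o[steel]=(255,0,0); o[fl]=(0,255,0)
    o=o[130:230,260:380] if n=='top' else o[180:300,270:400]
    cv2.imwrite(f'pics/m_{n}.png',cv2.resize(o,None,fx=4,fy=4,interpolation=0))
E
```

```text
top steel 401
handle 182 [0.5859 0.0097 0.0704] [627.3  21.3] [190.2  46.2] 16.019920349121094 x 0.5318 0.7125 z95 0.0748
  line [ 0.9986 -0.0521  0.5923  0.0086] -2.99
hinge 207 [ 0.5768 -0.1133  0.0691] [ 576.8 -112.7] [ 22.6 162.7] 86.64125061035156 x 0.4956 0.6575 z95 0.0747
  line [ 0.9979 -0.0655  0.5678 -0.1127] -3.75
floor [290 157  29  42 866] [ 0.5831 -0.0641  0.048 ] [584.9 -63.6] [ 78.3 117.4] 84.82
floor [324 159  30  46 966] [ 0.5749 -0.161   0.0481] [ 573.6 -161.9] [ 80.7 132.5] 86.97
base ((574.57275390625, -64.85838317871094), (281.6788024902344, 242.7347869873047), 85.93759155273438)
side steel 605
handle 226 [0.5896 0.0057 0.069 ] [615.4  14.6] [208.7  46.2] 14.391759872436523 x 0.5191 0.7121 z95 0.0733
  line [ 0.9986 -0.0523  0.5947  0.0027] -3.0
hinge 371 [ 0.5782 -0.1174  0.0683] [ 578.4 -112.3] [ 40.8 162.2] 82.91064453125 x 0.4964 0.6594 z95 0.0739
  line [ 0.9976 -0.0692  0.5677 -0.117 ] -3.97
floor [303 212  49  28 856] [ 0.585  -0.0609  0.0481] [584.4 -62.3] [ 70.4 110.6] 85.96
floor [ 310  237   68   45 1410] [ 0.5744 -0.1651  0.0482] [ 574.6 -162.5] [ 87.8 134.9] 86.58
base ((591.919677734375, -68.49037170410156), (287.15252685546875, 231.50772094726562), 85.83763885498047)
```

View pics/m_top.png

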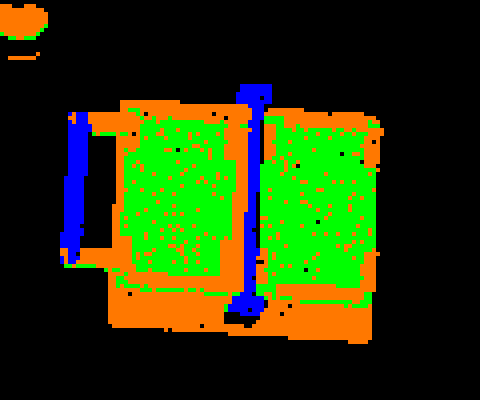

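```bash
python3 - <<'E'
from h import *
for n in('top','side'):
    A=np.load(n+'0.npz'); P=cloud(n,A['d']); H=cv2.cvtColor(A['p'],cv2.COLOR_RGB2HSV)
    near=(abs(P[...,0]-.585)<.13)&(abs(P[...,1]+.09)<.17)
    st=near&(H[...,1]<70)
    h=st&(abs(P[...,0]-.586)<.042)&(abs(P[...,1]-.009)<.02)&(P[...,2]>.05)
    b=st&(abs(P[...,0]-.577)<.06)&(abs(P[...,1]+.113)<.02)&(P[...,2]>.058)
    for nm,m,zc in(('handle',h,.065),('hinge',b,.065)):
        v,u=np.nonzero(m); w=ray(n,np.c_[u,v],zc); pc=P[m]
        # ends: project on x
        for lab,q in(('ray',w),('depth',pc)):
            k=np.polyfit(q[:,0]-.58,q[:,1],1); print(n,nm,len(u),lab,'y at x=.58 %.4f slope deg %.2f'%(k[1],np.degrees(np.arctan(k[0]))),'mean z %.4f'%pc[:,2].mean(), 'zmax %.4f'%np.percentile(pc[:,2],95))
    # cheek tops: steel z~.074 ends
    c=st&(P[...,2]>.05)&(P[...,2]<.08)&(abs(P[...,1]+.113)<.03); w=P[c]; print(n,'cheek x range',np.percentile(w[:,0],[0.5,99.5]).round(4), )
    # arms of handle wood: z .055-.075, y -.02..0.01
    H2=near&(H[...,1]>70)&(P[...,1]>-.02)&(P[...,1]<.0)&(P[...,2]>.05); w=P[H2]
    print('arms x',w[w[:,0]>.585][:,0].mean().round(4),w[w[:,0]<.585][:,0].mean().round(4),len(w))
    # pocket/nest walls: wood z .055-.07
    for nm,y0 in(('pocket',-.0638),('nest',-.1611)):
        for s in(1,-1):
            x0=.5801 if nm=='pocket' else .574
            m=near&(H[...,1]>70)&(abs(P[...,1]-y0)<.025)&((P[...,0]-x0)*s>.045)&((P[...,0]-x0)*s<.08)&(P[...,2]>.054)
            print(nm,'wall',s,P[m].mean(0).round(4),m.sum())
E
```

```text
top handle 144 ray y at x=.58 0.0093 slope deg -3.67 mean z 0.0706 zmax 0.0745
top handle 144 depth y at x=.58 0.0093 slope deg -3.67 mean z 0.0706 zmax 0.0745
top hinge 117 ray y at x=.58 -0.1141 slope deg -3.64 mean z 0.0689 zmax 0.0734
top hinge 117 depth y at x=.58 -0.1138 slope deg -3.62 mean z 0.0689 zmax 0.0734
top cheek x range [0.496  0.6572]
arms x 0.6316 0.534 70
pocket wall 1 [ 0.641  -0.0637  0.0597] 53
pocket wall -1 [ 0.519  -0.0642  0.0598] 61
nest wall 1 [ 0.635  -0.1615  0.0611] 62
nest wall -1 [ 0.5113 -0.1613  0.0616] 64
side handle 177 ray y at x=.58 0.0074 slope deg -3.63 mean z 0.0692 zmax 0.0733
side handle 177 depth y at x=.58 0.0039 slope deg -3.75 mean z 0.0692 zmax 0.0733
side hinge 207 ray y at x=.58 -0.1146 slope deg -3.91 mean z 0.0684 zmax 0.0720
side hinge 207 depth y at x=.58 -0.1170 slope deg -3.98 mean z 0.0684 zmax 0.0720
side cheek x range [0.4966 0.6583]
arms x 0.6325 0.5345 76
pocket wall 1 [ 0.6414 -0.0641  0.0594] 69
pocket wall -1 [ 0.5199 -0.0632  0.0594] 63
nest wall 1 [ 0.6358 -0.1636  0.0607] 81
nest wall -1 [ 0.5121 -0.1611  0.0614] 87
```

```bash
cat >> h.py <<'E'
def go(x,y,z,az):
    "slide & spin from present pose; az in deg of tool y (mod 180)"
    o=r.get_obs(); q=o['eef_rot']; M=R.from_quat([q[1],q[2],q[3],q[0]]).as_matrix()
    s=M.T@(np.array([x,y,z])-o['ee_pos']); a=np.degrees(np.arctan2(M[1,1],M[0,1]))
    d=(a-az+90)%180-90
    print('t %.2f pos'%o['time'],o['ee_pos'].round(4),'az %.2f tilt %.4f'%(a,M[2,2]),'gap %.4f'%o['finger_gap'],'F',o['wrist_force'].round(1),'j6 %.2f'%o['joints'][5])
    print('  -> slide',s.round(4),'spin %.4f'%np.radians(d))
E
python3 -c "
from h import *
go(.496,.350,.15,74.25)"
```

```text
t 0.10 pos [0.1723 0.6781 0.2323] az 75.74 tilt -1.0000 gap 0.0911 F [-0.7  0.5  0.7] j6 -0.03
  -> slide [-0.3946 -0.2382  0.0826] spin 0.0261
```

```bash
python3 - <<'E'
from h import *
P=cloud('top',np.load('top0.npz')['d'])
for x in np.arange(.1,.8,.1): print(round(x,1),[ (lambda m: P[m][:,2].max().round(3) if m.any() else 0)((abs(P[...,0]-x)<.05)&(abs(P[...,1]-y)<.05)) for y in np.arange(.1,.8,.1)])
E
```

```text
0.1 [np.float64(0.414), np.float64(0.009), np.float64(0.777), np.float64(0.007), np.float64(0.116), np.float64(0.232), np.float64(0.139)]
0.2 [np.float64(0.008), np.float64(0.009), np.float64(0.702), np.float64(0.688), np.float64(0.14), np.float64(0.301), np.float64(0.142)]
0.3 [np.float64(0.008), np.float64(0.008), np.float64(0.089), np.float64(0.09), np.float64(0.115), np.float64(0.138), np.float64(0.138)]
0.4 [np.float64(0.009), np.float64(0.01), np.float64(0.09), np.float64(0.073), np.float64(0.137), np.float64(0.139), np.float64(0.141)]
0.5 [np.float64(0.011), np.float64(0.011), np.float64(0.072), np.float64(0.073), np.float64(0.114), np.float64(0.141), np.float64(0.14)]
0.6 [np.float64(0.05), np.float64(0.009), np.float64(0.062), np.float64(0.047), np.float64(0.098), np.float64(0.138), np.float64(0.111)]
0.7 [np.float64(0.103), np.float64(0.008), np.float64(0.089), np.float64(0.044), np.float64(0.009), np.float64(0.009), np.float64(0.007)]
```

```bash
python3 - <<'E'
from h import *
for n in('top','side'):
    P=cloud(n,np.load(n+'0.npz')['d'])
    m=(abs(P[...,0]-.5)<.1)&(P[...,1]>.42)&(P[...,1]<.8)&(P[...,2]>.03)
    print(n,P[m][:,1].min(), P[m][:,2].max(), np.percentile(P[m][:,1],1))
E
```

```text
top 0.5273974897811158 0.14113719834648264 0.5291686069048864
side 0.5213495213800341 0.13907584308001286 0.5247859602049946
```

{"method": "move_arm", "body": {"commands": [{"grip":1,"slide":[-0.395,-0.238,0],"spin":0.026},{"grip":1,"slide":[-0.395,-0.238,0],"spin":0.026},{"grip":1,"slide":[-0.395,-0.238,0],"spin":0.026},{"grip":1,"slide":[-0.395,-0.238,0],"spin":0.026},{"grip":1,"slide":[-0.395,-0.238,0],"spin":0.026},{"grip":1,"slide":[-0.395,-0.238,0],"spin":0.026},{"grip":1,"slide":[-0.395,-0.238,0],"spin":0.026},{"grip":1,"slide":[-0.395,-0.238,0],"spin":0.026}]}}

```text
time: 0.9
ee_pos: [0.4544, 0.3921, 0.2325]
eef_rot: [-0.0, 0.137, 0.991, -0.001]
wrist_force: [0.5, 0.5, -0.5]
finger_gap: 0.0915
```

```bash
python3 -c "
from h import *
go(.496,.350,.12,74.25)"
```

```text
t 0.90 pos [0.4544 0.3921 0.2325] az 74.26 tilt -1.0000 gap 0.0915 F [ 0.5  0.5 -0.5] j6 -0.62
  -> slide [-0.0514 -0.0291  0.1126] spin 0.0002
```

{"method": "move_arm", "body": {"commands": [{"grip":1,"slide":[-0.04,-0.023,0],"spin":0},{"grip":1,"slide":[-0.051,-0.029,0.03],"spin":0},{"grip":1,"slide":[-0.051,-0.029,0.06],"spin":0},{"grip":1,"slide":[-0.051,-0.029,0.1],"spin":0},{"grip":1,"slide":[-0.051,-0.029,0.1126],"spin":0},{"grip":1,"slide":[-0.051,-0.029,0.1126],"spin":0}]}}

```text
time: 1.5
ee_pos: [0.4946, 0.3496, 0.1184]
eef_rot: [-0.001, 0.137, 0.991, -0.002]
wrist_force: [-0.2, -0.5, 0.2]
finger_gap: 0.0915
```

```bash
python3 -c "
from h import *
go(.496,.350,.045,74.25)
p,d=r.snapshot('side'); cv2.imwrite('pics/s1.png',cv2.resize(p[60:210,160:360,::-1],None,fx=4,fy=4,interpolation=cv2.INTER_CUBIC))"
```

```text
t 1.50 pos [0.4946 0.3496 0.1184] az 74.27 tilt -1.0000 gap 0.0915 F [-0.2 -0.5  0.2] j6 -0.72
  -> slide [-0.0014  0.001   0.0734] spin 0.0003
```

View pics/s1.png

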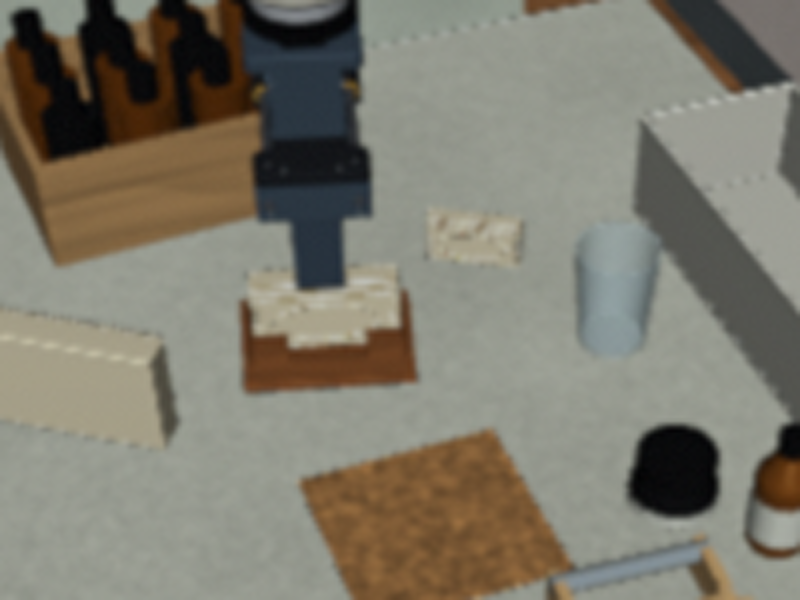

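The gripper, at crop (320,240), hangs centred over the soap at (323,300) and straddles it. I'll descend and grip.

{"method": "move_arm", "body": {"commands": [{"grip":1,"slide":[-0.0014,0.001,0.03],"spin":0},{"grip":1,"slide":[-0.0014,0.001,0.06],"spin":0},{"grip":1,"slide":[-0.0014,0.001,0.0734],"spin":0},{"grip":1,"slide":[-0.0014,0.001,0.0734],"spin":0},{"grip":-0.5,"slide":[-0.0014,0.001,0.0734],"spin":0},{"grip":-0.5,"slide":[-0.0014,0.001,0.0734],"spin":0},{"grip":-0.5,"slide":[-0.0014,0.001,0.0734],"spin":0},{"grip":-0.5,"slide":[-0.0014,0.001,0.0734],"spin":0}], "force": 20}}

```text
time: 2.35
ee_pos: [0.4974, 0.351, 0.0476]
eef_rot: [-0.0, 0.137, 0.991, -0.0]
wrist_force: [0.1, 0.1, -0.3]
finger_gap: 0.0621
```

```bash
python3 -c "
from h import *
go(.496,.350,.15,74.25)"
```

```text
t 2.35 pos [0.4974 0.351  0.0476] az 74.27 tilt -1.0000 gap 0.0621 F [ 0.1  0.1 -0.3] j6 -0.72
  -> slide [ 0.0011 -0.0015 -0.1024] spin 0.0004
```

{"method": "move_arm", "body": {"commands": [{"grip":-1,"slide":[0,-0.001,0.002],"spin":0},{"grip":-1,"slide":[0,-0.001,0.002],"spin":0},{"grip":-1,"slide":[0,-0.001,0.002],"spin":0},{"grip":-1,"slide":[0,-0.001,0.002],"spin":0},{"grip":-1,"slide":[0,-0.001,0.002],"spin":0},{"grip":-1,"slide":[0,-0.001,0.002],"spin":0}], "force": 20}}

```text
time: 2.95
ee_pos: [0.4971, 0.35, 0.0455]
eef_rot: [-0.0, 0.137, 0.991, -0.001]
wrist_force: [0.1, -0.2, -0.8]
finger_gap: 0.0279
```

```bash
python3 -c "
from h import *
go(.496,.350,.15,74.25)"
```

```text
t 2.95 pos [0.4971 0.35   0.0455] az 74.27 tilt -1.0000 gap 0.0279 F [ 0.1 -0.2 -0.8] j6 -0.72
  -> slide [ 0.0011 -0.0004 -0.1045] spin 0.0004
```

{"method": "move_arm", "body": {"commands": [{"grip":-1,"slide":[0,0,-0.03],"spin":0},{"grip":-1,"slide":[0,0,-0.07],"spin":0},{"grip":-1,"slide":[0,0,-0.1],"spin":0},{"grip":-1,"slide":[0,0,-0.1],"spin":0}]}}

```text
time: 3.35
ee_pos: [0.4989, 0.3513, 0.1495]
eef_rot: [0.002, 0.137, 0.991, 0.001]
wrist_force: [-0.9, 0.4, -2.8]
finger_gap: 0.0275
```

```bash
python3 -c "
from h import *
go(.505,.102,.145,86.33)
p,d=r.snapshot('side'); cv2.imwrite('pics/s2.png',cv2.resize(p[60:210,160:360,::-1],None,fx=4,fy=4,interpolation=cv2.INTER_CUBIC))"
```

```text
t 3.35 pos [0.4989 0.3513 0.1495] az 74.28 tilt -1.0000 gap 0.0275 F [-0.9  0.4 -2.8] j6 -0.72
  -> slide [-0.0734 -0.2384  0.004 ] spin -0.2104
```

View pics/s2.png

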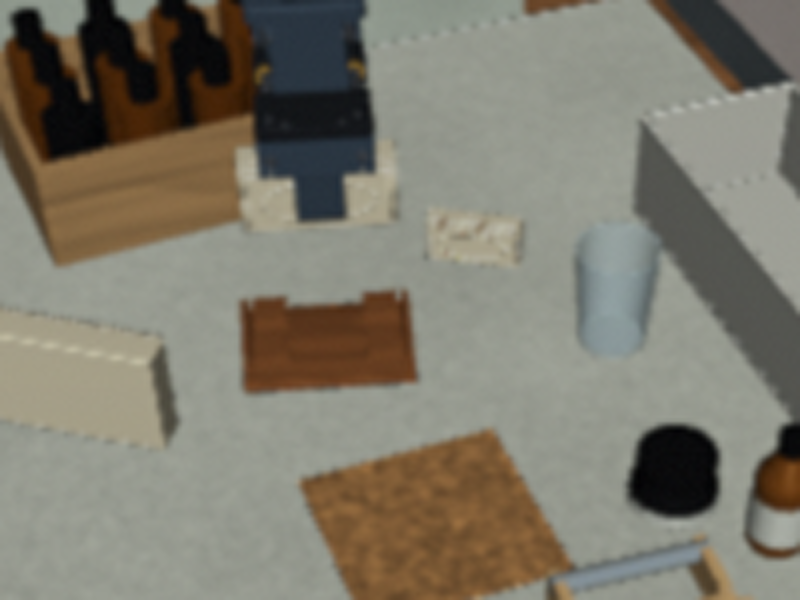

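The soap is lifted, at crop (318,190), and the stand at (330,340) is empty. Next I'll carry it over the mat.

{"method": "move_arm", "body": {"commands": [{"grip":-1,"slide":[-0.01,-0.035,0],"spin":-0.05},{"grip":-1,"slide":[-0.02,-0.075,0],"spin":-0.1},{"grip":-1,"slide":[-0.035,-0.115,0],"spin":-0.15},{"grip":-1,"slide":[-0.05,-0.155,0],"spin":-0.2},{"grip":-1,"slide":[-0.06,-0.195,0],"spin":-0.21},{"grip":-1,"slide":[-0.0734,-0.2384,0.004],"spin":-0.2104},{"grip":-1,"slide":[-0.0734,-0.2384,0.004],"spin":-0.2104},{"grip":-1,"slide":[-0.0734,-0.2384,0.004],"spin":-0.2104}]}}

```text
time: 4.2
ee_pos: [0.5033, 0.1005, 0.1419]
eef_rot: [0.0, 0.033, 0.999, 0.0]
wrist_force: [-1.2, 0.6, -2.2]
finger_gap: 0.028
```

```bash
python3 -c "
from h import *
go(.505,.102,.0390,86.33)"
```

```text
t 4.20 pos [0.5033 0.1005 0.1419] az 86.21 tilt -1.0000 gap 0.0280 F [-1.2  0.6 -2.2] j6 -1.35
  -> slide [-0.0015  0.0016  0.1029] spin -0.0021
```

{"method": "move_arm", "body": {"commands": [{"grip":-1,"slide":[-0.0015,0.0015,0.03],"spin":0},{"grip":-1,"slide":[-0.0015,0.0015,0.065],"spin":0},{"grip":-1,"slide":[-0.0015,0.0015,0.09],"spin":0},{"grip":-1,"slide":[-0.0015,0.0015,0.098],"spin":0},{"grip":-1,"slide":[-0.0015,0.0015,0.101],"spin":0},{"grip":-1,"slide":[-0.0015,0.0015,0.103],"spin":0},{"grip":-1,"slide":[-0.0015,0.0015,0.103],"spin":0},{"grip":-1,"slide":[-0.0015,0.0015,0.103],"spin":0}]}}

```text
time: 5.0
ee_pos: [0.5056, 0.1021, 0.0398]
eef_rot: [0.001, 0.033, 0.999, 0.0]
wrist_force: [-0.5, 0.3, -2.2]
finger_gap: 0.0276
```

```bash
python3 -c "
from h import *
go(.505,.102,.0385,86.33)"
```

```text
t 5.00 pos [0.5056 0.1021 0.0398] az 86.21 tilt -1.0000 gap 0.0276 F [-0.5  0.3 -2.2] j6 -1.35
  -> slide [ 0.0006 -0.0002  0.0013] spin -0.0021
```

{"method": "move_arm", "body": {"commands": [{"grip":-1,"slide":[0,0,0.001],"spin":0},{"grip":-1,"slide":[0,0,0.0015],"spin":0},{"grip":-1,"slide":[0,0,0.0015],"spin":0},{"grip":-1,"slide":[0,0,0.0015],"spin":0}]}}

```text
time: 5.4
ee_pos: [0.5059, 0.1021, 0.0385]
eef_rot: [0.001, 0.033, 0.999, 0.0]
wrist_force: [1.1, 0.0, 3.4]
finger_gap: 0.0278
```

```bash
python3 -c "
from h import *
go(.505,.102,.0385,86.33)
p,d=r.snapshot('side'); cv2.imwrite('pics/s3.png',cv2.resize(p[120:270,200:400,::-1],None,fx=4,fy=4,interpolation=cv2.INTER_CUBIC))"
```

```text
t 5.40 pos [0.5059 0.1021 0.0385] az 86.20 tilt -1.0000 gap 0.0278 F [1.1 0.  3.4] j6 -1.35
  -> slide [ 0.0009 -0.0002  0.    ] spin -0.0022
```

View pics/s3.png

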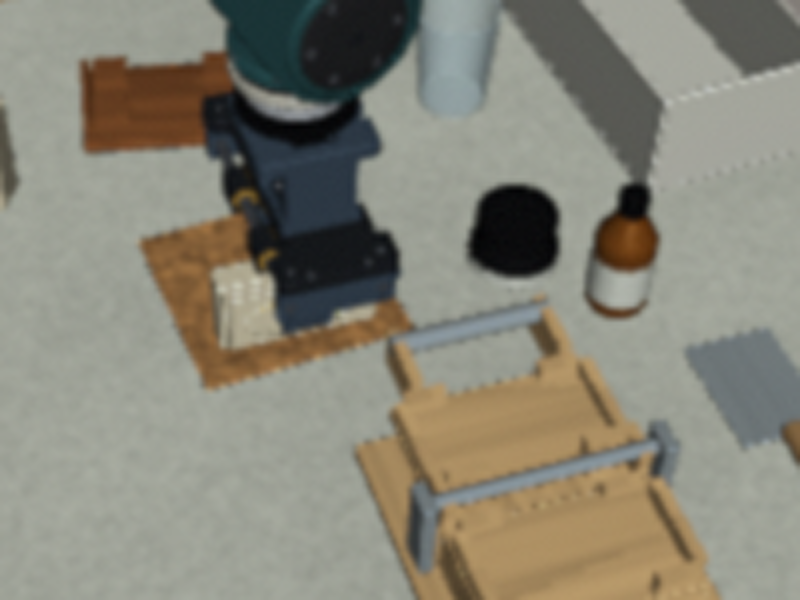

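The soap stands on the mat at crop (250,305), and the wrist force confirms contact. I'll release it.

{"method": "move_arm", "body": {"commands": [{"grip":0.4,"slide":[0,0,0],"spin":0},{"grip":0.4,"slide":[0,0,0],"spin":0},{"grip":0.4,"slide":[0,0,0],"spin":0},{"grip":0.4,"slide":[0,0,0],"spin":0},{"grip":0.4,"slide":[0,0,-0.02],"spin":0},{"grip":0.4,"slide":[0,0,-0.05],"spin":0},{"grip":0.4,"slide":[0,0,-0.06],"spin":0},{"grip":0.4,"slide":[0,0,-0.06],"spin":0}]}}

```text
time: 6.25
ee_pos: [0.5066, 0.1022, 0.0997]
eef_rot: [0.003, 0.033, 0.999, 0.001]
wrist_force: [-0.1, 0.0, -0.7]
finger_gap: 0.0639
```

```bash
python3 -c "
from h import *
go(.505,.050,.105,86.33)
p,d=r.snapshot('side'); cv2.imwrite('pics/s4.png',cv2.resize(p[120:270,200:400,::-1],None,fx=4,fy=4,interpolation=cv2.INTER_CUBIC))"
```

```text
t 6.25 pos [0.5066 0.1022 0.0997] az 86.21 tilt -1.0000 gap 0.0639 F [-0.1  0.  -0.7] j6 -1.35
  -> slide [-0.0019 -0.0522 -0.0054] spin -0.0022
```

View pics/s4.png

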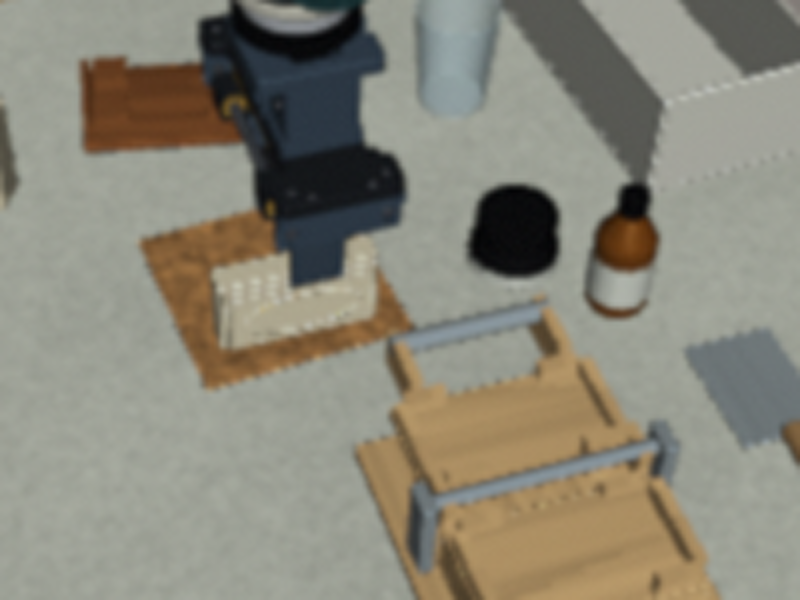

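The soap stands freely at (295,300), face toward the camera. I'll close the fingers and go round to the face side.

{"method": "move_arm", "body": {"commands": [{"grip":-1,"slide":[-0.002,-0.03,-0.005],"spin":0},{"grip":-1,"slide":[-0.002,-0.056,-0.005],"spin":0},{"grip":-1,"slide":[-0.002,-0.056,-0.005],"spin":0},{"grip":-1,"slide":[-0.002,-0.056,-0.005],"spin":0},{"grip":-1,"slide":[-0.002,-0.056,-0.005],"spin":0},{"grip":-1,"slide":[-0.002,-0.056,0.0],"spin":0},{"grip":-1,"slide":[-0.002,-0.056,0.02],"spin":0},{"grip":-1,"slide":[-0.002,-0.056,0.031],"spin":0}]}}

```text
time: 7.1
ee_pos: [0.5038, 0.0466, 0.0662]
eef_rot: [0.001, 0.033, 0.999, 0.001]
wrist_force: [-0.3, -0.9, 0.2]
finger_gap: 0.0029
```

```bash
python3 -c "
from h import *
go(.505,.110,.069,86.33)"
```

```text
t 7.10 pos [0.5038 0.0466 0.0662] az 86.25 tilt -1.0000 gap 0.0029 F [-0.3 -0.9  0.2] j6 -1.46
  -> slide [ 0.003   0.0633 -0.0028] spin -0.0014
```

{"method": "move_arm", "body": {"commands": [{"grip":-1,"slide":[0,0.012,-0.003],"spin":0},{"grip":-1,"slide":[0,0.022,-0.003],"spin":0},{"grip":-1,"slide":[0,0.027,-0.003],"spin":0},{"grip":-1,"slide":[0,0.031,-0.003],"spin":0},{"grip":-1,"slide":[0,0.035,-0.003],"spin":0},{"grip":-1,"slide":[0,0.039,-0.003],"spin":0},{"grip":-1,"slide":[0,0.043,-0.003],"spin":0},{"grip":-1,"slide":[0,0.047,-0.003],"spin":0}]}}

```text
time: 7.9
ee_pos: [0.5073, 0.0938, 0.0698]
eef_rot: [0.002, 0.033, 0.999, 0.001]
wrist_force: [0.7, -0.7, 0.3]
finger_gap: 0.0005
```

```bash
python3 -c "
from h import *
go(.505,.110,.069,86.33)
p,d=r.snapshot('side'); cv2.imwrite('pics/s5.png',cv2.resize(p[120:270,200:400,::-1],None,fx=4,fy=4,interpolation=cv2.INTER_CUBIC))"
```

```text
t 7.90 pos [0.5073 0.0938 0.0698] az 86.24 tilt -1.0000 gap 0.0005 F [ 0.7 -0.7  0.3] j6 -1.37
  -> slide [0.0033 0.016  0.0008] spin -0.0016
```

View pics/s5.png

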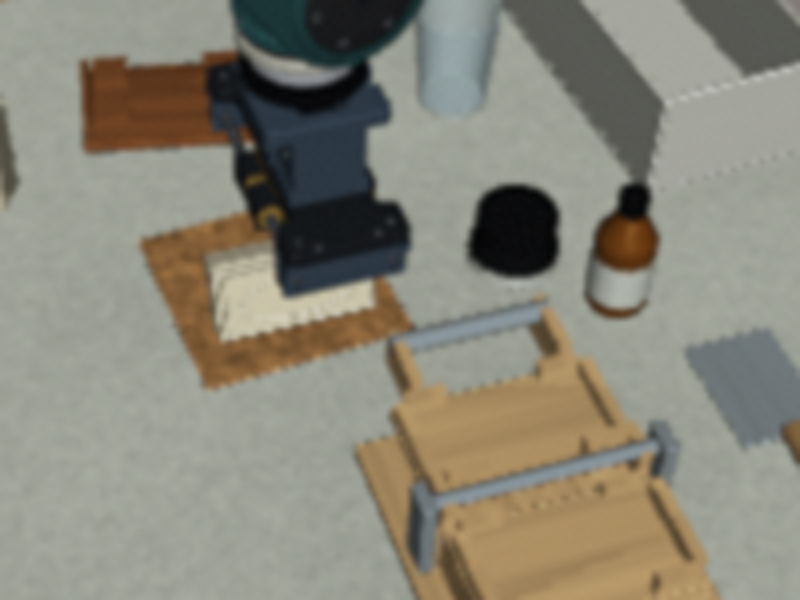

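The soap, at (290,295), is tilting backward but still rests on the finger. I'll push a bit further.

{"method": "move_arm", "body": {"commands": [{"grip":-1,"slide":[0,0.004,0],"spin":0},{"grip":-1,"slide":[0,0.008,0],"spin":0},{"grip":-1,"slide":[0,0.012,0],"spin":0},{"grip":-1,"slide":[0,0.016,0],"spin":0},{"grip":-1,"slide":[0,0.018,0],"spin":0},{"grip":-1,"slide":[0,0.018,0],"spin":0}]}}

```text
time: 8.55
ee_pos: [0.5083, 0.1124, 0.0696]
eef_rot: [0.002, 0.033, 0.999, 0.001]
wrist_force: [0.3, -0.2, -0.1]
finger_gap: 0.0003
```

```bash
python3 -c "
from h import *
go(.505,.110,.069,86.33)
p,d=r.snapshot('side'); cv2.imwrite('pics/s6.png',cv2.resize(p[120:270,200:400,::-1],None,fx=4,fy=4,interpolation=cv2.INTER_CUBIC))"
```

```text
t 8.55 pos [0.5083 0.1124 0.0696] az 86.27 tilt -1.0000 gap 0.0003 F [ 0.3 -0.2 -0.1] j6 -1.33
  -> slide [ 0.0032 -0.0026  0.0005] spin -0.0011
```

View pics/s6.png

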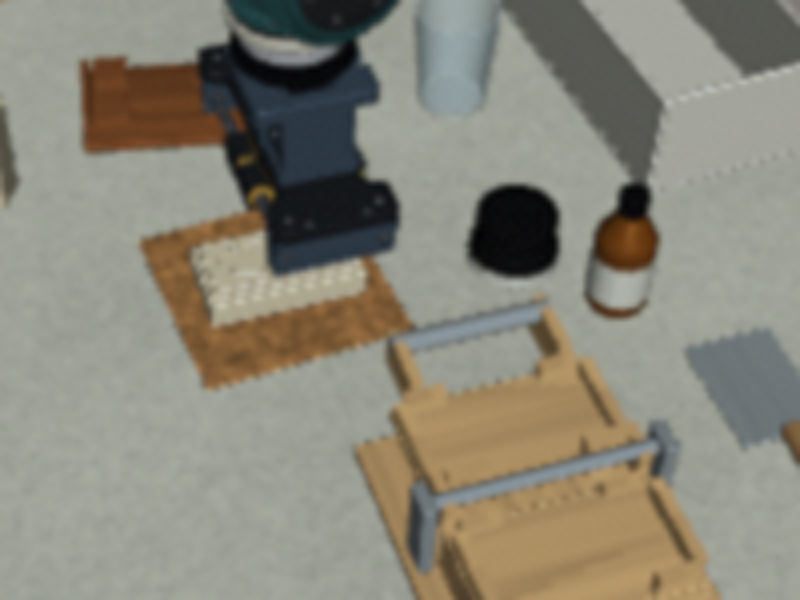

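It has fallen flat, face up, around crop (280,275). I'll raise the arm, swing it aside and measure.

{"method": "move_arm", "body": {"commands": [{"grip":0,"slide":[0,0,-0.04],"spin":0},{"grip":1,"slide":[0,0.04,-0.085],"spin":0},{"grip":1,"slide":[0,0.085,-0.12],"spin":0},{"grip":1,"slide":[0,0.13,-0.13],"spin":0},{"grip":1,"slide":[0,0.17,-0.13],"spin":0},{"grip":1,"slide":[0,0.2,-0.13],"spin":0},{"grip":1,"slide":[0,0.2,-0.13],"spin":0}]}}

```text
time: 9.3
ee_pos: [0.5211, 0.3148, 0.2002]
eef_rot: [0.002, 0.031, 1.0, 0.001]
wrist_force: [0.1, -0.5, -0.4]
finger_gap: 0.0537
```

```bash
cat > soap.py <<'E'
from h import *
import sys
tag=sys.argv[1]; zt=float(sys.argv[2]); cx,cy=float(sys.argv[3]),float(sys.argv[4])
for n in('top','side'):
    p,d=r.snapshot(n); np.savez(f'{n}{tag}.npz',p=p,d=d); P=cloud(n,d); H=cv2.cvtColor(p,cv2.COLOR_RGB2HSV)
    m=(H[...,1]<75)&(H[...,2]>90)&(np.hypot(P[...,0]-cx,P[...,1]-cy)<.085)&(P[...,2]>zt-.02)
    q=P[m]; rc=cv2.minAreaRect((q[:,:2]*1000).astype(np.float32)); print(n,m.sum(),'all rect',np.round(rc[0],1),np.round(rc[1],1),round(rc[2],2),'zpct',np.percentile(q[:,2],[5,25,50,75,95]).round(4))
    t=q[q[:,2]>zt-.006]; rc=cv2.minAreaRect((t[:,:2]*1000).astype(np.float32)); print('  top',len(t),np.round(rc[0],1),np.round(rc[1],1),round(rc[2],2),'mean',t.mean(0).round(4))
    a=np.radians(86.3); e=np.array([np.cos(a),np.sin(a)]);f=np.array([e[1],-e[0]]); c=np.array([cx,cy]);u=(q[:,:2]-c)@e;v=(q[:,:2]-c)@f
    print('  v profile(along long) ends',np.percentile(v,[.5,99.5]).round(4),'u',np.percentile(u,[.5,99.5]).round(4))
    pts=proj(n,[[cx,cy,zt]])[0].astype(int); cr=p[max(pts[1]-40,0):pts[1]+40,max(pts[0]-50,0):pts[0]+50,::-1]
    cv2.imwrite(f'pics/{n}{tag}.png',cv2.resize(cr,None,fx=6,fy=6,interpolation=cv2.INTER_CUBIC))
E
python3 soap.py 2 .031 .505 .155; python3 -c "
from h import *
go(.505,.155,.1,86.3)"
```

```text
top 762 all rect [509.7 173.2] [111.3 110. ] 85.15 zpct [0.0216 0.0274 0.0302 0.0319 0.0348]
  top 658 [508.  173.3] [111.1 106.6] 84.79 mean [0.5056 0.1474 0.0321]
  v profile(along long) ends [-0.0517  0.0565] u [-0.0365  0.03  ]
side 740 all rect [510.1 173.1] [119.8 111.3] 87.34 zpct [0.0146 0.0242 0.0296 0.0313 0.0331]
  top 537 [508.8 174.2] [118.  107.2] 87.04 mean [0.5073 0.1418 0.0325]
  v profile(along long) ends [-0.0503  0.0584] u [-0.0407  0.0702]
t 9.40 pos [0.5205 0.3117 0.1994] az 86.33 tilt -1.0000 gap 0.0616 F [-0.3  0.9 -0.2] j6 -1.00
  -> slide [ 0.0057 -0.1575  0.0993] spin 0.0005
```

View pics/top2.png

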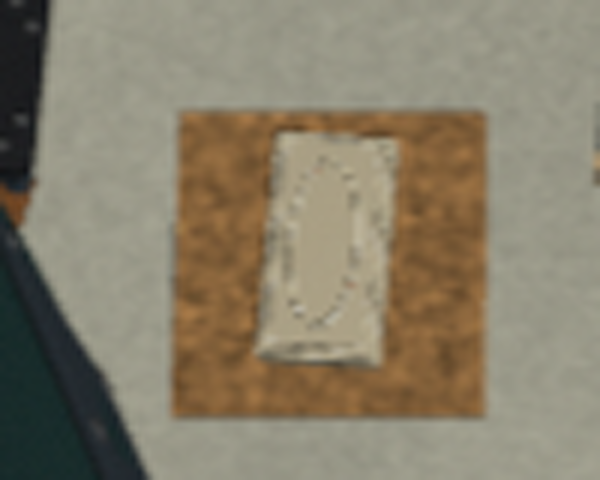

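The soap lies face up with its oval visible, around crop (330,248). I'll re-fit it without the outliers.

```bash
cat > fit.py <<'E'
from h import *
def fit(tag,cx,cy,zt,z0,rad=.075):
  for n in('top','side'):
    A=np.load(f'{n}{tag}.npz');p,d=A['p'],A['d'];P=cloud(n,d);H=cv2.cvtColor(p,cv2.COLOR_RGB2HSV)
    m=((H[...,1]<75)&(H[...,2]>90)&(np.hypot(P[...,0]-cx,P[...,1]-cy)<rad)&(P[...,2]>z0)).astype(np.uint8)
    k,l,s,c=cv2.connectedComponentsWithStats(m); i=1+np.argmax(s[1:,4]); q=P[l==i]
    rc=cv2.minAreaRect((q[:,:2]*1000).astype(np.float32)); t=q[q[:,2]>zt-.005]; rt=cv2.minAreaRect((t[:,:2]*1000).astype(np.float32))
    v,u=np.nonzero(l==i); 
    print(n,len(q),'rect',np.round(rc[0],1),np.round(rc[1],1),round(rc[2],2),'| top',len(t),np.round(rt[0],1),np.round(rt[1],1),round(rt[2],2),'mean',t.mean(0).round(4),'zmed',np.median(t[:,2]).round(4))
E
python3 -c "
from fit import *
fit('2',.505,.147,.031,.012)"
```

```text
top 757 rect [507.4 146.4] [ 56.5 110.3] 86.14 | top 626 [506.8 146.1] [ 55.3 105.9] 87.06 mean [0.5061 0.1472 0.0308] zmed 0.0308
side 723 rect [508.9 141.6] [ 57.1 111.2] 84.87 | top 510 [508.7 142.5] [ 52.9 104.2] 85.7 mean [0.5073 0.1415 0.0305] zmed 0.0305
```

```bash
python3 -c "
from h import *
go(.507,.1455,.0255,86.3)"
```

```text
t 9.40 pos [0.5205 0.3117 0.1994] az 86.33 tilt -1.0000 gap 0.0616 F [-0.3  0.9 -0.2] j6 -1.00
  -> slide [ 0.0033 -0.1669  0.1738] spin 0.0005
```

{"method": "move_arm", "body": {"commands": [{"grip":1,"slide":[0.001,-0.04,0.03],"spin":0},{"grip":1,"slide":[0.002,-0.085,0.06],"spin":0},{"grip":1,"slide":[0.003,-0.13,0.09],"spin":0},{"grip":1,"slide":[0.003,-0.167,0.12],"spin":0},{"grip":1,"slide":[0.003,-0.167,0.13],"spin":0},{"grip":1,"slide":[0.003,-0.167,0.13],"spin":0}]}}

```text
time: 10.0
ee_pos: [0.5058, 0.1432, 0.0677]
eef_rot: [-0.0, 0.034, 0.999, -0.0]
wrist_force: [0.3, 1.5, -0.7]
finger_gap: 0.0911
```

```bash
python3 -c "
from h import *
go(.507,.1455,.0255,86.3)"
```

```text
t 10.00 pos [0.5058 0.1432 0.0677] az 86.15 tilt -1.0000 gap 0.0911 F [ 0.3  1.5 -0.7] j6 -1.27
  -> slide [-0.0011  0.0024  0.0422] spin -0.0026
```

{"method": "move_arm", "body": {"commands": [{"grip":1,"slide":[-0.001,0.0024,0.015],"spin":-0.002},{"grip":1,"slide":[-0.001,0.0024,0.03],"spin":-0.002},{"grip":1,"slide":[-0.001,0.0024,0.04],"spin":-0.002},{"grip":1,"slide":[-0.001,0.0024,0.0422],"spin":-0.002},{"grip":1,"slide":[-0.001,0.0024,0.0422],"spin":-0.002},{"grip":1,"slide":[-0.001,0.0024,0.0422],"spin":-0.002}]}}

```text
time: 10.6
ee_pos: [0.5072, 0.1458, 0.0259]
eef_rot: [-0.0, 0.032, 0.999, -0.0]
wrist_force: [-0.3, 0.5, 0.7]
finger_gap: 0.0911
```

```bash
python3 -c "
from h import *
go(.507,.1455,.0255,86.3)"
```

```text
t 10.60 pos [0.5072 0.1458 0.0259] az 86.28 tilt -1.0000 gap 0.0911 F [-0.3  0.5  0.7] j6 -1.27
  -> slide [ 0.0002 -0.0003  0.0004] spin -0.0004
```

{"method": "move_arm", "body": {"commands": [{"grip":0,"slide":[0,0,0.0003],"spin":0},{"grip":0,"slide":[0,0,0.0003],"spin":0},{"grip":0,"slide":[0,0,0.0003],"spin":0},{"grip":0,"slide":[0,0,0.0003],"spin":0},{"grip":0,"slide":[0,0,0.0003],"spin":0},{"grip":0,"slide":[0,0,0.0003],"spin":0},{"grip":0,"slide":[0,0,0.0003],"spin":0}], "force": 15}}

```text
time: 11.3
ee_pos: [0.5072, 0.1458, 0.0257]
eef_rot: [-0.0, 0.032, 0.999, 0.0]
wrist_force: [-0.1, -0.6, 2.6]
finger_gap: 0.0577
```

```bash
python3 -c "
from h import *
go(.507,.1455,.1755,86.3)"
```

```text
t 11.30 pos [0.5072 0.1458 0.0257] az 86.28 tilt -1.0000 gap 0.0577 F [-0.1 -0.6  2.6] j6 -1.27
  -> slide [ 0.0002 -0.0003 -0.1498] spin -0.0004
```

{"method": "move_arm", "body": {"commands": [{"grip":0,"slide":[0,0,-0.03],"spin":0},{"grip":0,"slide":[0,0,-0.065],"spin":0},{"grip":0,"slide":[0,0,-0.1],"spin":0},{"grip":0,"slide":[0,0,-0.1],"spin":0}]}}

```text
time: 11.7
ee_pos: [0.5094, 0.1463, 0.1295]
eef_rot: [0.003, 0.032, 0.999, 0.001]
wrist_force: [0.4, -0.0, -1.9]
finger_gap: 0.0578
```

```bash
python3 -c "
from h import *
go(.5803,-.0645,.120,86.33)
for n in ('top','side'):
  p,d=r.snapshot(n); np.savez(n+'3.npz',p=p,d=d)
  cv2.imwrite(f'pics/{n}3.png',cv2.resize((p[130:280,150:350] if n=='top' else p[120:270,200:400])[:,:,::-1],None,fx=4,fy=4,interpolation=cv2.INTER_CUBIC))"
```

```text
t 11.70 pos [0.5094 0.1463 0.1295] az 86.28 tilt -1.0000 gap 0.0578 F [ 0.4 -0.  -1.9] j6 -1.27
  -> slide [-0.0844 -0.2058  0.0096] spin -0.0009
```

View pics/side3.png

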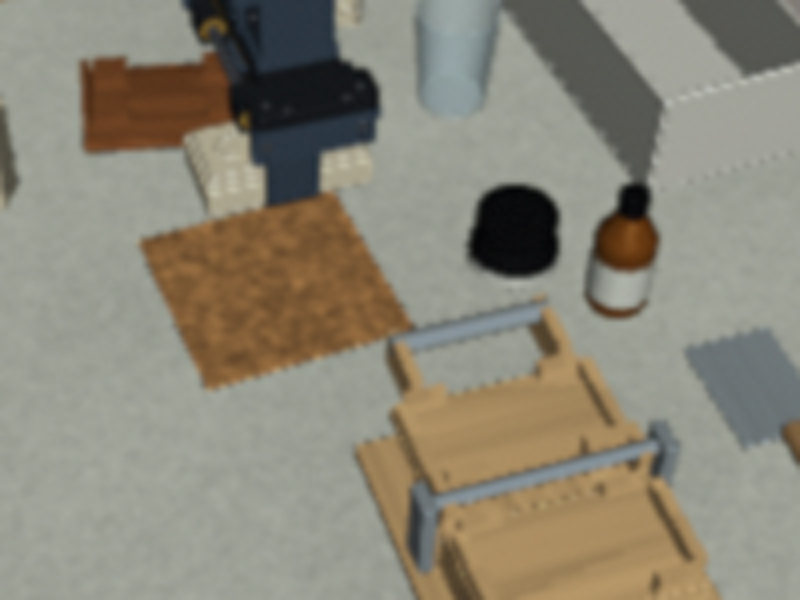

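View pics/top3.png

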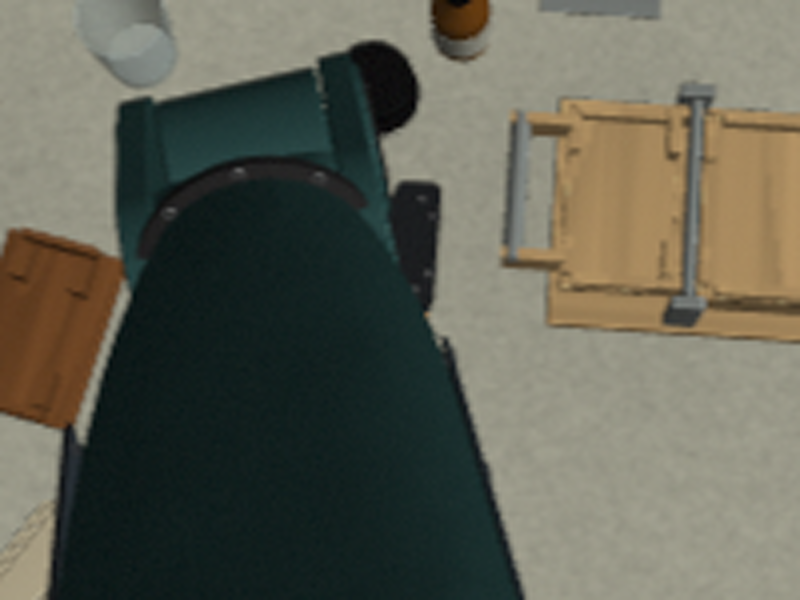

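Soap held level, visible at side crop (225,170) and (350,165). Check its lengthwise offset from the TCP.

```bash
cat > off.py <<'E'
from h import *
import sys
A=np.load(f'side{sys.argv[1]}.npz'); tc=np.array(eval(sys.argv[2])); a=np.radians(86.3)
P=cloud('side',A['d']); H=cv2.cvtColor(A['p'],cv2.COLOR_RGB2HSV)
e=np.array([np.cos(a),np.sin(a)]);f=np.array([e[1],-e[0]])
u=(P[...,:2]-tc[:2])@e; v=(P[...,:2]-tc[:2])@f; z=P[...,2]-tc[2]
m=(H[...,1]<75)&(H[...,2]>90)&(abs(v)<.07)&(abs(u)<.045)&(z>-.03)&(z<.015)
print(m.sum(),'v ends',np.percentile(v[m],[.3,1,99,99.7]).round(4),'u',np.percentile(u[m],[1,99]).round(4),'z',np.percentile(z[m],[1,50,99]).round(4))
# near long side face (z -.02..0 rel): rays onto plane u=-.029
K,t,M=cam('side'); vv,uu=np.nonzero(m); w=np.c_[(uu-K[0,2])/K[0,0],(vv-K[1,2])/K[1,1],np.ones(len(uu))]@M.T
s=((tc[:2]-t[:2])@e-.029)/(w[:,:2]@e); Q=t+w*s[:,None]; zz=Q[:,2]-tc[2]; qv=(Q[:,:2]-tc[:2])@f
for lo,hi in((-.020,-.014),(-.014,-.008),(-.008,-.003)):
    k=(zz>lo)&(zz<hi); print('face ray',lo,k.sum(),qv[k].min().round(4),qv[k].max().round(4),'mid',((qv[k].min()+qv[k].max())/2).round(4))
E
python3 off.py 3 "[.5094,.1463,.1295]"
```

```text
471 v ends [-0.0545 -0.0542  0.0546  0.0549] u [-0.0381  0.0219] z [-0.0239 -0.0036  0.0056]
face ray -0.02 49 -0.0544 0.0548 mid 0.0002
face ray -0.014 52 -0.0566 0.0547 mid -0.001
face ray -0.008 46 -0.0564 0.0545 mid -0.001
```

{"method": "move_arm", "body": {"commands": [{"grip":0,"slide":[-0.01,-0.03,0.0],"spin":0},{"grip":0,"slide":[-0.025,-0.07,0.0],"spin":0},{"grip":0,"slide":[-0.04,-0.11,0.0],"spin":0},{"grip":0,"slide":[-0.055,-0.15,0.0],"spin":0},{"grip":0,"slide":[-0.07,-0.185,0.0],"spin":0},{"grip":0,"slide":[-0.0844,-0.2058,0.005],"spin":0},{"grip":0,"slide":[-0.0844,-0.2058,0.01],"spin":0},{"grip":0,"slide":[-0.0844,-0.2058,0.01],"spin":0}]}}

```text
time: 12.6
ee_pos: [0.5768, -0.0651, 0.1137]
eef_rot: [-0.001, 0.033, 0.999, 0.0]
wrist_force: [-0.5, 0.0, -0.8]
finger_gap: 0.0581
```

```bash
python3 -c "
from h import *
go(.5803,-.0645,.100,86.33)"
```

```text
t 12.60 pos [ 0.5768 -0.0651  0.1137] az 86.22 tilt -1.0000 gap 0.0581 F [-0.5  0.  -0.8] j6 -1.66
  -> slide [-0.0035  0.0008  0.0137] spin -0.0019
```

{"method": "move_arm", "body": {"commands": [{"grip":0,"slide":[-0.0035,0.0008,0.008],"spin":-0.002},{"grip":0,"slide":[-0.0035,0.0008,0.0157],"spin":-0.002},{"grip":0,"slide":[-0.0035,0.0008,0.0167],"spin":-0.002},{"grip":0,"slide":[-0.0035,0.0008,0.0167],"spin":-0.002},{"grip":0,"slide":[-0.0035,0.0008,0.0167],"spin":-0.002}]}}

```text
time: 13.1
ee_pos: [0.5803, -0.0643, 0.0971]
eef_rot: [-0.001, 0.032, 0.999, 0.0]
wrist_force: [0.5, -1.0, -1.0]
finger_gap: 0.0579
```

```bash
python3 -c "
from h import *
go(.5803,-.0645,.0705,86.33)
for n in ('top','side'):
  p,d=r.snapshot(n); np.savez(n+'4.npz',p=p,d=d)
  cv2.imwrite(f'pics/{n}4.png',cv2.resize((p[130:255,250:400] if n=='top' else p[170:295,260:410])[:,:,::-1],None,fx=4.8,fy=4.8,interpolation=cv2.INTER_CUBIC))"

```

```text
t 13.10 pos [ 0.5803 -0.0643  0.0971] az 86.35 tilt -1.0000 gap 0.0579 F [ 0.5 -1.  -1. ] j6 -1.66
  -> slide [-0.     -0.0002  0.0266] spin 0.0004
```

View pics/side4.png

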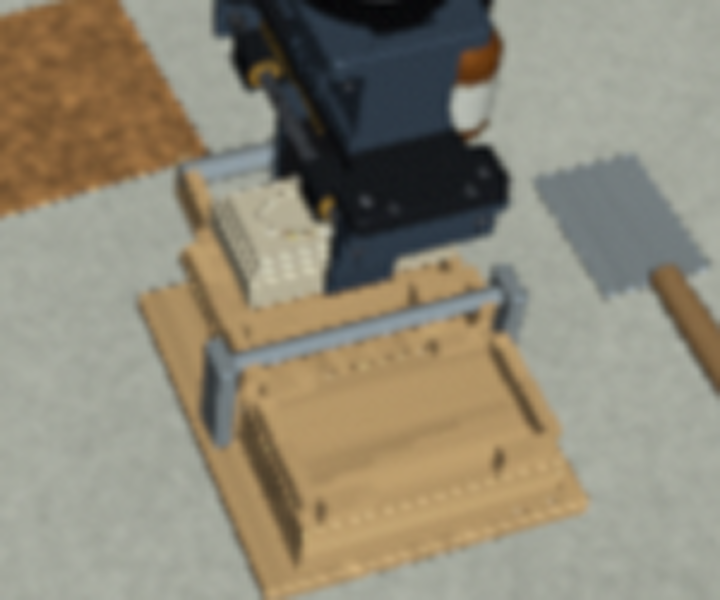

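View pics/top4.png

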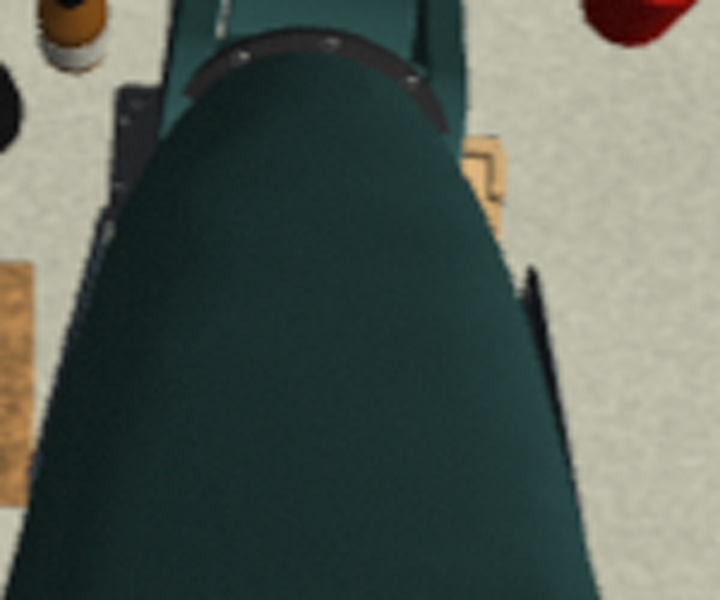

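The soap hovers over the pocket with its ends aligned, at side crop (270,250). I'll check the offset again and then descend step by step.

```bash
python3 off.py 4 "[.5803,-.0643,.0971]"
```

```text
511 v ends [-0.0536 -0.0533  0.0542  0.0603] u [-0.0376  0.0276] z [-0.0217  0.0025  0.0083]
face ray -0.02 42 -0.0513 0.0557 mid 0.0022
face ray -0.014 30 -0.054 0.0551 mid 0.0005
face ray -0.008 23 -0.0543 -0.0146 mid -0.0345
```

{"method": "move_arm", "body": {"commands": [{"grip":0,"slide":[0,0,0.005],"spin":0},{"grip":0,"slide":[0,0,0.009],"spin":0},{"grip":0,"slide":[0,0,0.012],"spin":0},{"grip":0,"slide":[0,0,0.014],"spin":0},{"grip":0,"slide":[0,0,0.016],"spin":0},{"grip":0,"slide":[0,0,0.016],"spin":0}]}}

```text
time: 13.8
ee_pos: [0.5803, -0.0644, 0.081]
eef_rot: [-0.001, 0.032, 0.999, 0.0]
wrist_force: [-1.0, -0.2, -1.6]
finger_gap: 0.0579
```

```bash
python3 -c "
from h import *
go(.5803,-.0645,.0705,86.33)"
```

```text
t 13.80 pos [ 0.5803 -0.0644  0.081 ] az 86.34 tilt -1.0000 gap 0.0579 F [-1.  -0.2 -1.6] j6 -1.66
  -> slide [-0.     -0.0001  0.0105] spin 0.0001
```

{"method": "move_arm", "body": {"commands": [{"grip":0,"slide":[0,0,0.002],"spin":0},{"grip":0,"slide":[0,0,0.004],"spin":0},{"grip":0,"slide":[0,0,0.006],"spin":0},{"grip":0,"slide":[0,0,0.007],"spin":0},{"grip":0,"slide":[0,0,0.007],"spin":0}]}}

```text
time: 14.3
ee_pos: [0.5802, -0.0644, 0.0738]
eef_rot: [-0.001, 0.032, 0.999, 0.0]
wrist_force: [-0.8, 0.0, -2.1]
finger_gap: 0.0577
```

```bash
python3 -c "
from h import *
go(.5803,-.0645,.0705,86.33)"
```

```text
t 14.30 pos [ 0.5802 -0.0644  0.0738] az 86.34 tilt -1.0000 gap 0.0577 F [-0.8  0.  -2.1] j6 -1.66
  -> slide [-0.0002 -0.0001  0.0033] spin 0.0001
```

{"method": "move_arm", "body": {"commands": [{"grip":0,"slide":[0,0,0.0015],"spin":0},{"grip":0,"slide":[0,0,0.0027],"spin":0},{"grip":0,"slide":[0,0,0.003],"spin":0},{"grip":0,"slide":[0,0,0.003],"spin":0}]}}

```text
time: 14.7
ee_pos: [0.5802, -0.0644, 0.0709]
eef_rot: [-0.001, 0.032, 0.999, 0.0]
wrist_force: [-0.7, 0.5, -0.9]
finger_gap: 0.0576
```

```bash
python3 -c "
from h import *
go(.5803,-.0645,.0705,86.33)"
```

```text
t 14.70 pos [ 0.5802 -0.0644  0.0709] az 86.34 tilt -1.0000 gap 0.0576 F [-0.7  0.5 -0.9] j6 -1.66
  -> slide [-0.0002 -0.0001  0.0004] spin 0.0001
```

{"method": "move_arm", "body": {"commands": [{"grip":0.37,"slide":[0,0,0.0003],"spin":0},{"grip":0.37,"slide":[0,0,0.0003],"spin":0},{"grip":0.37,"slide":[0,0,0.0003],"spin":0},{"grip":0.37,"slide":[0,0,0.0003],"spin":0}]}}

```text
time: 15.1
ee_pos: [0.5802, -0.0644, 0.0706]
eef_rot: [-0.001, 0.032, 0.999, 0.0]
wrist_force: [-0.3, -0.2, -0.1]
finger_gap: 0.0626
```

```bash
python3 -c "
from h import *
go(.5803,-.0645,.0705,86.33)"
```

```text
t 15.10 pos [ 0.5802 -0.0644  0.0706] az 86.34 tilt -1.0000 gap 0.0626 F [-0.3 -0.2 -0.1] j6 -1.66
  -> slide [-0.0001 -0.0001  0.0001] spin 0.0001
```

Released. I'll lift, go left and look.

{"method": "move_arm", "body": {"commands": [{"grip":0.37,"slide":[0,0,-0.015],"spin":0},{"grip":0.37,"slide":[0,0,-0.045],"spin":0},{"grip":0.37,"slide":[0,0.03,-0.08],"spin":0},{"grip":0.37,"slide":[0,0.08,-0.11],"spin":0},{"grip":0,"slide":[0.01,0.13,-0.12],"spin":0},{"grip":0,"slide":[0.02,0.18,-0.12],"spin":0},{"grip":-0.2,"slide":[0.03,0.22,-0.12],"spin":0},{"grip":-0.3,"slide":[0.03,0.25,-0.12],"spin":0}]}}

```text
time: 15.9
ee_pos: [0.5655, 0.1897, 0.1924]
eef_rot: [-0.001, 0.031, 1.0, 0.001]
wrist_force: [0.2, -0.4, -0.1]
finger_gap: 0.0334
```

```bash
python3 -c "
from h import *
go(.5848,.0085,.065,86.33)
for n in ('top','side'):
  p,d=r.snapshot(n); np.savez(n+'5.npz',p=p,d=d)
  cv2.imwrite(f'pics/{n}5.png',cv2.resize((p[130:255,250:400] if n=='top' else p[170:295,260:410])[:,:,::-1],None,fx=4.8,fy=4.8,interpolation=cv2.INTER_CUBIC))
from fit import *
fit('5',.580,-.0645,.076,.052)"

```

```text
t 15.90 pos [0.5655 0.1897 0.1924] az 86.42 tilt -1.0000 gap 0.0334 F [ 0.2 -0.4 -0.1] j6 -1.23
  -> slide [-0.0308 -0.1798  0.1271] spin 0.0015
top 791 rect [579.9 -65.1] [ 60.  109.8] 86.48 | top 647 [579.7 -63.5] [ 55.  105.8] 86.43 mean [ 0.579  -0.0625  0.0758] zmed 0.0757
side 1167 rect [585.1 -74.3] [ 94.7 119.2] 85.66 | top 728 [578.9 -80.6] [ 78. 107.] 85.48 mean [ 0.5795 -0.0699  0.0755] zmed 0.0758
```

View pics/side5.png

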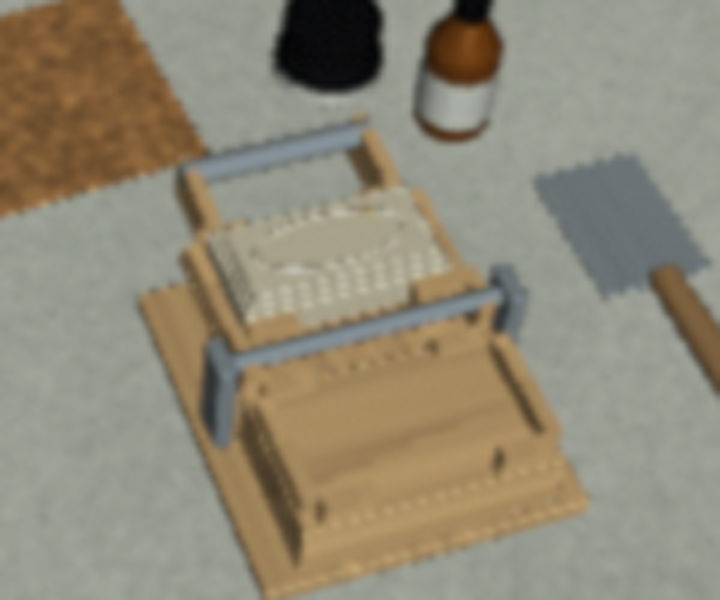

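View pics/top5.png

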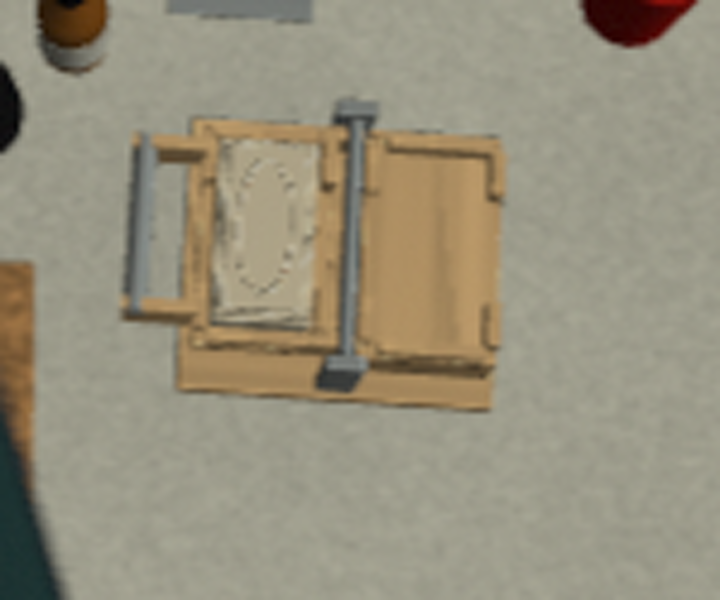

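The soap is home: oval up, square in the pocket, top at 0.0757 (expected 0.076). Now the handle.

{"method": "move_arm", "body": {"commands": [{"grip":-0.35,"slide":[-0.005,-0.04,0.0],"spin":0},{"grip":-0.35,"slide":[-0.015,-0.085,0.02],"spin":0},{"grip":-0.35,"slide":[-0.025,-0.13,0.045],"spin":0},{"grip":-0.35,"slide":[-0.031,-0.17,0.06],"spin":0.0015},{"grip":-0.35,"slide":[-0.031,-0.18,0.08],"spin":0.0015},{"grip":-0.35,"slide":[-0.031,-0.18,0.08],"spin":0.0015},{"grip":-0.35,"slide":[-0.031,-0.18,0.08],"spin":0.0015}]}}

```text
time: 16.7
ee_pos: [0.5865, 0.0086, 0.1127]
eef_rot: [-0.001, 0.031, 1.0, 0.001]
wrist_force: [0.7, -0.0, 0.4]
finger_gap: 0.0295
```

```bash
python3 -c "
from h import *
go(.5848,.0085,.065,86.33)
for n in ('side',):
  p,d=r.snapshot(n); np.savez(n+'6.npz',p=p,d=d)
  cv2.imwrite(f'pics/{n}6.png',cv2.resize((p[130:255,250:400] if n=='top' else p[150:275,260:410])[:,:,::-1],None,fx=4.8,fy=4.8,interpolation=cv2.INTER_CUBIC))
"

```

```text
t 16.70 pos [0.5865 0.0086 0.1127] az 86.40 tilt -1.0000 gap 0.0295 F [ 0.7 -0.   0.4] j6 -1.54
  -> slide [ 0.0017 -0.0003  0.0477] spin 0.0012
```

View pics/side6.png

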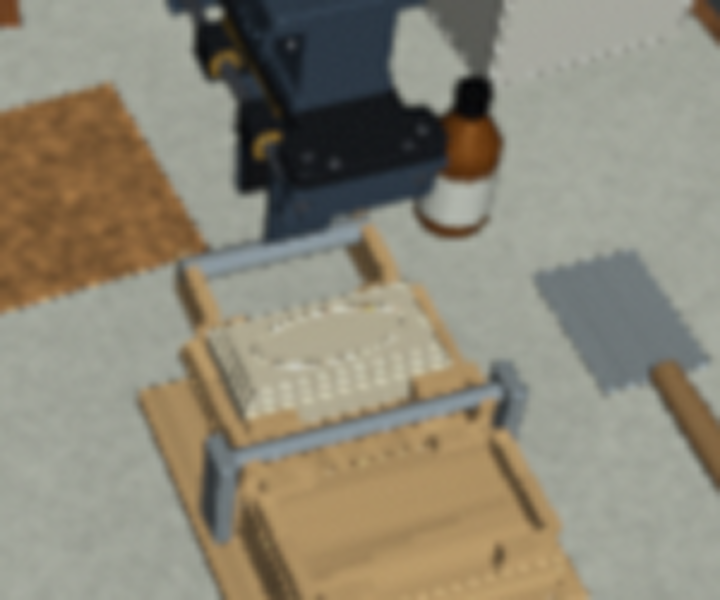

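The fingers are over the bar at (275,245), and the bottle is clear behind. I'll descend and grip.

{"method": "move_arm", "body": {"commands": [{"grip":-0.35,"slide":[0.0015,0,0.015],"spin":0},{"grip":-0.35,"slide":[0.0015,0,0.03],"spin":0},{"grip":-0.35,"slide":[0.0015,0,0.04],"spin":0},{"grip":-0.35,"slide":[0.0015,0,0.0477],"spin":0},{"grip":-0.35,"slide":[0.0015,0,0.0477],"spin":0},{"grip":-1,"slide":[0.0015,0,0.0477],"spin":0},{"grip":-1,"slide":[0.0015,0,0.0477],"spin":0},{"grip":-1,"slide":[0.0015,0,0.0477],"spin":0}], "force": 25}}

```text
time: 17.55
ee_pos: [0.5856, 0.0077, 0.0658]
eef_rot: [0.0, 0.03, 1.0, -0.0]
wrist_force: [-0.1, -19.7, -2.4]
finger_gap: 0.0136
```

```bash
cat >> h.py <<'E'
def arc(t0,steps,hx=None):
    for a in steps: print('  %d: y %.4f z %.4f'%(a,.122*(np.cos(np.radians(a))-np.cos(np.radians(t0))),-.122*(np.sin(np.radians(a))-np.sin(np.radians(t0)))))
def hang(az=86.33,O=(.577,-.1133)):
    p=r.get_obs()['ee_pos']; a=np.radians(az); u=(p[:2]-np.array(O))@[np.cos(a),np.sin(a)]; v=(p[:2]-np.array(O))@[np.sin(a),-np.cos(a)]
    print('  u %.4f z-.065 %.4f radius %.4f angle %.2f v %.4f'%(u,p[2]-.065,np.hypot(u,p[2]-.065),np.degrees(np.arctan2(p[2]-.065,u)),v))
E
python3 -c "
from h import *
go(.5848,.0085,.065,86.33);hang();arc(0,range(5,45,5))"
```

```text
t 17.55 pos [0.5856 0.0077 0.0658] az 86.51 tilt -1.0000 gap 0.0136 F [ -0.1 -19.7  -2.4] j6 -1.54
  -> slide [0.0008 0.0007 0.0008] spin 0.0032
  u 0.1213 z-.065 0.0008 radius 0.1213 angle 0.38 v 0.0008
  5: y -0.0005 z -0.0106
  10: y -0.0019 z -0.0212
  15: y -0.0042 z -0.0316
  20: y -0.0074 z -0.0417
  25: y -0.0114 z -0.0516
  30: y -0.0163 z -0.0610
  35: y -0.0221 z -0.0700
  40: y -0.0285 z -0.0784
```

{"method": "move_arm", "body": {"commands": [{"grip":-1,"slide":[0.0,-0.001,0.0],"spin":0},{"grip":-1,"slide":[0.0,-0.001,0],"spin":0}]}}

```text
time: 17.75
ee_pos: [0.5856, 0.0074, 0.0661]
eef_rot: [0.0, 0.031, 1.0, 0.0]
wrist_force: [1.1, 9.8, -2.1]
finger_gap: 0.0134
```

```bash
python3 -c "
from h import *
go(.5848,.0070,.065,86.33);hang()"
```

```text
t 17.75 pos [0.5856 0.0074 0.0661] az 86.45 tilt -1.0000 gap 0.0134 F [ 1.1  9.8 -2.1] j6 -1.54
  -> slide [ 0.0008 -0.0005  0.0011] spin 0.0021
  u 0.1210 z-.065 0.0011 radius 0.1211 angle 0.54 v 0.0008
```

{"method": "move_arm", "body": {"commands": [{"grip":-1,"slide":[0,-0.0005,-0.0095],"spin":0},{"grip":-1,"slide":[0,-0.0018,-0.0201],"spin":0},{"grip":-1,"slide":[0,-0.0041,-0.0305],"spin":0},{"grip":-1,"slide":[0,-0.0073,-0.0406],"spin":0},{"grip":-1,"slide":[0,-0.0113,-0.0505],"spin":0},{"grip":-1,"slide":[0,-0.0162,-0.06],"spin":0},{"grip":-1,"slide":[0,-0.022,-0.069],"spin":0},{"grip":-1,"slide":[0,-0.0284,-0.0773],"spin":0}]}}

```text
time: 18.55
ee_pos: [0.5839, -0.0189, 0.1456]
eef_rot: [0.0, 0.032, 0.999, 0.002]
wrist_force: [-6.1, 29.8, 18.0]
finger_gap: 0.0135
```

```bash
python3 -c "
from h import *
go(.5848,.0070,.065,86.33);hang(O=(.577,-.1142));arc(38,range(40,80,5))
p,d=r.snapshot('side')
cv2.imwrite('pics/side7.png',cv2.resize(p[150:275,260:410][:,:,::-1],None,fx=4.8,fy=4.8,interpolation=cv2.INTER_CUBIC))"
```

```text
t 18.55 pos [ 0.5839 -0.0189  0.1456] az 86.37 tilt -1.0000 gap 0.0135 F [-6.1 29.8 18. ] j6 -1.59
  -> slide [0.0008 0.0256 0.0807] spin 0.0008
  u 0.0955 z-.065 0.0806 radius 0.1250 angle 40.17 v 0.0008
  40: y -0.0027 z -0.0033
  45: y -0.0099 z -0.0112
  50: y -0.0177 z -0.0183
  55: y -0.0262 z -0.0248
  60: y -0.0351 z -0.0305
  65: y -0.0446 z -0.0355
  70: y -0.0544 z -0.0395
  75: y -0.0646 z -0.0427
```

View pics/side7.png

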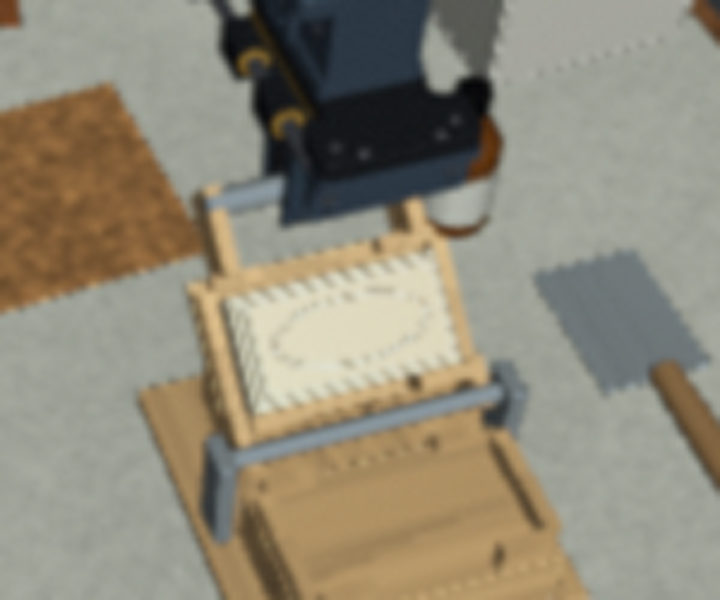

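The plate is at about 40° with the soap riding in it, but there is an outward force. I'll hold at the measured pose and read it statically.

{"method": "move_arm", "body": {"commands": [{"grip":-1,"slide":[0.0,0,0],"spin":0},{"grip":-1,"slide":[0.0,0,0],"spin":0},{"grip":-1,"slide":[0.0,0,0],"spin":0}]}}

```text
time: 18.9
ee_pos: [0.5837, -0.0197, 0.1471]
eef_rot: [0.0, 0.032, 0.999, 0.002]
wrist_force: [-1.1, 3.1, -0.6]
finger_gap: 0.0131
```

```bash
python3 -c "
from h import *
go(.5848,.0070,.065,86.33);hang(O=(.577,-.1142));print(r.get_obs()['ft_torque'].round(2))
a=np.load('side6.npz')
p,d=r.snapshot('side');np.savez('side7.npz',p=p,d=d);p,d=r.snapshot('top');np.savez('top7.npz',p=p,d=d)
# bar left end visible and arms; plate angle from soap face normal
for n in('side','top'):
  A=np.load(n+'7.npz');P=cloud(n,A['d']);H=cv2.cvtColor(A['p'],cv2.COLOR_RGB2HSV)
  m=(H[...,1]<75)&(H[...,2]>110)&(np.hypot(P[...,0]-.58,P[...,1]+.08)<.06)&(P[...,2]>.07)&(P[...,2]<.16); q=P[m]
  if len(q)<60: print(n,len(q)); continue
  k=np.median(q,0); q=q[np.linalg.norm(q-k,axis=1)<.04]
  c=q.mean(0); w=np.linalg.svd(q-c)[2][2]; w*=np.sign(w[2]); print(n,len(q),c.round(4),'normal',w.round(3),'angle',np.degrees(np.arctan2(-w[1],w[2])).round(2))
"
```

```text
t 18.90 pos [ 0.5837 -0.0197  0.1471] az 86.36 tilt -1.0000 gap 0.0131 F [-1.1  3.1 -0.6] j6 -1.59
  -> slide [0.0007 0.0263 0.0822] spin 0.0006
  u 0.0948 z-.065 0.0821 radius 0.1254 angle 40.91 v 0.0007
[ 0.76  0.26 -0.07]
side 737 [ 0.5758 -0.084   0.1026] normal [-0.047 -0.611  0.79 ] angle 37.72
top 0
```

```bash
python3 -c "
from h import *
arc(39.5,range(44,84,5))"
```

```text
44: y -0.0064 z -0.0071
  49: y -0.0141 z -0.0145
  54: y -0.0224 z -0.0211
  59: y -0.0313 z -0.0270
  64: y -0.0407 z -0.0321
  69: y -0.0504 z -0.0363
  74: y -0.0605 z -0.0397
  79: y -0.0709 z -0.0422
```

{"method": "move_arm", "body": {"commands": [{"grip":-1,"slide":[0,-0.0064,-0.0065],"spin":0},{"grip":-1,"slide":[0,-0.0141,-0.014],"spin":0},{"grip":-1,"slide":[0,-0.0224,-0.0205],"spin":0},{"grip":-1,"slide":[0,-0.0313,-0.0262],"spin":0},{"grip":-1,"slide":[0,-0.0407,-0.0312],"spin":0},{"grip":-1,"slide":[0,-0.0504,-0.0353],"spin":0},{"grip":-1,"slide":[0,-0.0605,-0.0387],"spin":0},{"grip":-1,"slide":[0,-0.0605,-0.0387],"spin":0}], "force": 35}}

```text
time: 19.8
ee_pos: [0.5799, -0.0806, 0.1864]
eef_rot: [0.0, 0.032, 0.999, 0.003]
wrist_force: [-6.9, 7.3, 10.9]
finger_gap: 0.0133
```

```bash
python3 -c "
from h import *
go(.5848,.0070,.065,86.33);hang(O=(.577,-.1142))
p,d=r.snapshot('side')
cv2.imwrite('pics/side8.png',cv2.resize(p[150:275,260:410][:,:,::-1],None,fx=4.8,fy=4.8,interpolation=cv2.INTER_CUBIC))"
```

```text
t 19.80 pos [ 0.5799 -0.0806  0.1864] az 86.32 tilt -1.0000 gap 0.0133 F [-6.9  7.3 10.9] j6 -1.69
  -> slide [0.0007 0.0871 0.1218] spin -0.0002
  u 0.0338 z-.065 0.1214 radius 0.1260 angle 74.46 v 0.0007
```

View pics/side8.png

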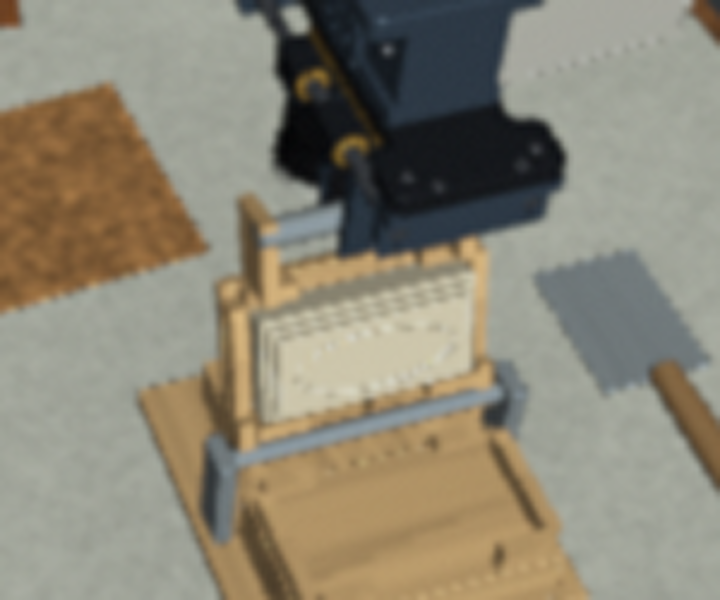

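Nearly upright (about 74°), with the soap on the hinge-side wall. Continue over the top.

```bash
python3 -c "
from h import *
arc(74,range(79,119,5))"
```

```text
79: y -0.0103 z -0.0025
  84: y -0.0209 z -0.0041
  89: y -0.0315 z -0.0047
  94: y -0.0421 z -0.0044
  99: y -0.0527 z -0.0032
  104: y -0.0631 z -0.0011
  109: y -0.0733 z 0.0019
  114: y -0.0832 z 0.0058
```

{"method": "move_arm", "body": {"commands": [{"grip":-1,"slide":[0,-0.0103,-0.0025],"spin":0},{"grip":-1,"slide":[0,-0.0209,-0.0041],"spin":0},{"grip":-1,"slide":[0,-0.0315,-0.0047],"spin":0},{"grip":-1,"slide":[0,-0.0421,-0.0044],"spin":0},{"grip":-1,"slide":[0,-0.0527,-0.0032],"spin":0},{"grip":-1,"slide":[0,-0.0631,-0.0011],"spin":0},{"grip":-1,"slide":[0,-0.0733,0.0019],"spin":0},{"grip":-1,"slide":[0,-0.0832,0.0058],"spin":0}]}}

```text
time: 20.65
ee_pos: [0.5742, -0.1637, 0.1799]
eef_rot: [-0.0, 0.032, 0.999, 0.003]
wrist_force: [-3.2, 3.4, 3.7]
finger_gap: 0.0131
```

```bash
python3 -c "
from h import *
go(.5848,.0070,.065,86.33);hang(O=(.577,-.1142))
p,d=r.snapshot('side')
cv2.imwrite('pics/side9.png',cv2.resize(p[150:275,260:410][:,:,::-1],None,fx=4.8,fy=4.8,interpolation=cv2.INTER_CUBIC))"
```

```text
t 20.65 pos [ 0.5742 -0.1637  0.1799] az 86.31 tilt -1.0000 gap 0.0131 F [-3.2  3.4  3.7] j6 -1.83
  -> slide [0.0004 0.1704 0.1159] spin -0.0003
  u -0.0496 z-.065 0.1149 radius 0.1252 angle 113.34 v 0.0004
```

View pics/side9.png

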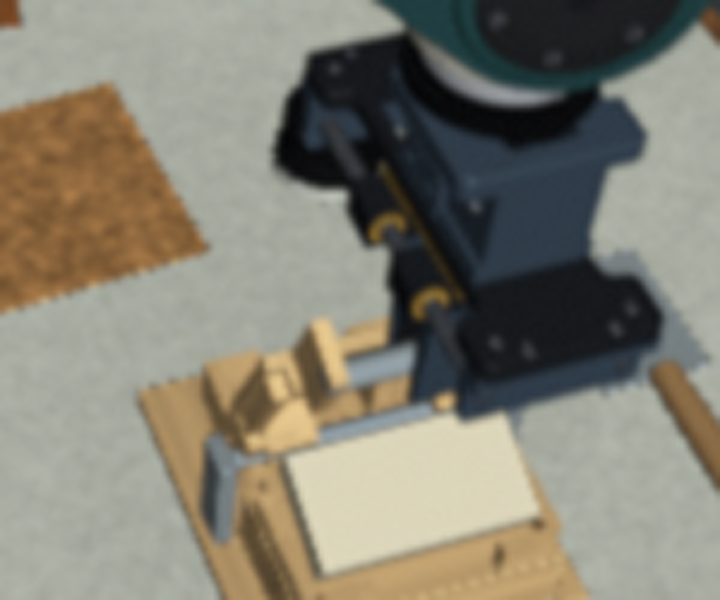

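The soap has tipped over into the nest, plain back up, at (420,495). I'll carry on down.

```bash
python3 -c "
from h import *
arc(114,range(119,159,5))"
```

```text
119: y -0.0095 z 0.0047
  124: y -0.0186 z 0.0103
  129: y -0.0272 z 0.0166
  134: y -0.0351 z 0.0237
  139: y -0.0425 z 0.0314
  144: y -0.0491 z 0.0397
  149: y -0.0550 z 0.0486
  154: y -0.0600 z 0.0580
```

{"method": "move_arm", "body": {"commands": [{"grip":-1,"slide":[0,-0.0095,0.0047],"spin":0},{"grip":-1,"slide":[0,-0.0186,0.0103],"spin":0},{"grip":-1,"slide":[0,-0.0272,0.0166],"spin":0},{"grip":-1,"slide":[0,-0.0351,0.0237],"spin":0},{"grip":-1,"slide":[0,-0.0425,0.0314],"spin":0},{"grip":-1,"slide":[0,-0.0491,0.0397],"spin":0},{"grip":-1,"slide":[0,-0.055,0.0486],"spin":0},{"grip":-1,"slide":[0,-0.06,0.058],"spin":0}]}}

```text
time: 21.5
ee_pos: [0.5701, -0.2248, 0.1202]
eef_rot: [-0.0, 0.032, 0.999, 0.003]
wrist_force: [-3.2, 2.5, 2.3]
finger_gap: 0.0132
```

```bash
python3 -c "
from h import *
go(.5848,.0070,.065,86.33);hang(O=(.577,-.1142))
p,d=r.snapshot('side')
cv2.imwrite('pics/side10.png',cv2.resize(p[150:275,260:410][:,:,::-1],None,fx=4.8,fy=4.8,interpolation=cv2.INTER_CUBIC))
arc(153,range(157,185,4))"
```

```text
t 21.50 pos [ 0.5701 -0.2248  0.1202] az 86.30 tilt -1.0000 gap 0.0132 F [-3.2  2.5  2.3] j6 -1.93
  -> slide [0.0003 0.232  0.0564] spin -0.0006
  u -0.1109 z-.065 0.0552 radius 0.1239 angle 153.51 v 0.0002
  157: y -0.0036 z 0.0077
  161: y -0.0067 z 0.0157
  165: y -0.0091 z 0.0238
  169: y -0.0111 z 0.0321
  173: y -0.0124 z 0.0405
  177: y -0.0131 z 0.0490
  181: y -0.0133 z 0.0575
```

View pics/side10.png

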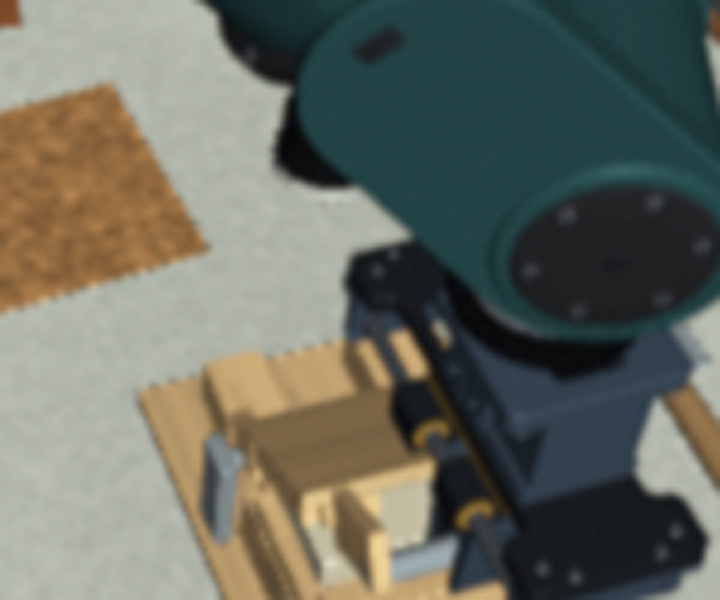

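{"method": "move_arm", "body": {"commands": [{"grip":-1,"slide":[0,-0.0034,0.008],"spin":0},{"grip":-1,"slide":[0,-0.006,0.0157],"spin":0},{"grip":-1,"slide":[0,-0.008,0.0238],"spin":0},{"grip":-1,"slide":[0,-0.0095,0.032],"spin":0},{"grip":-1,"slide":[0,-0.0105,0.04],"spin":0},{"grip":-1,"slide":[0,-0.011,0.045],"spin":0},{"grip":-1,"slide":[0,-0.011,0.049],"spin":0},{"grip":-1,"slide":[0,-0.011,0.0505],"spin":0}]}}

```text
time: 22.35
ee_pos: [0.5694, -0.236, 0.0693]
eef_rot: [-0.001, 0.032, 0.999, 0.003]
wrist_force: [-14.9, 9.5, 35.9]
finger_gap: 0.0131
```

```bash
python3 -c "
from h import *
go(.5848,.0070,.065,86.33);hang(O=(.577,-.1142))"
```

```text
t 22.35 pos [ 0.5694 -0.236   0.0693] az 86.31 tilt -1.0000 gap 0.0131 F [-14.9   9.5  35.9] j6 -1.94
  -> slide [0.0003 0.2435 0.0055] spin -0.0004
  u -0.1221 z-.065 0.0043 radius 0.1221 angle 177.99 v 0.0003
```

The plate is at its end stop, with an upward force. I'll open, lift off and look.

{"method": "move_arm", "body": {"commands": [{"grip":-0.38,"slide":[0,0,0.0],"spin":0},{"grip":-0.38,"slide":[0,0,0.0],"spin":0},{"grip":-0.38,"slide":[0,0,0.0],"spin":0},{"grip":-0.38,"slide":[0,0,-0.02],"spin":0},{"grip":-0.38,"slide":[0,0,-0.06],"spin":0},{"grip":-0.38,"slide":[0,-0.04,-0.09],"spin":0},{"grip":-0.38,"slide":[0,-0.085,-0.1],"spin":0},{"grip":-0.38,"slide":[0,-0.13,-0.1],"spin":0}]}}

```text
time: 23.15
ee_pos: [0.5621, -0.3684, 0.1713]
eef_rot: [0.001, 0.032, 0.999, 0.001]
wrist_force: [0.7, -0.4, -1.2]
finger_gap: 0.028
```

{"method": "move_arm", "body": {"commands": [{"grip":-0.38,"slide":[0,-0.04,0],"spin":0},{"grip":-0.38,"slide":[0,-0.08,0],"spin":0},{"grip":-0.38,"slide":[0,-0.1,0],"spin":0}]}}

```text
time: 23.45
ee_pos: [0.5553, -0.4713, 0.1711]
eef_rot: [0.001, 0.033, 0.999, 0.001]
wrist_force: [0.4, 0.6, 0.2]
finger_gap: 0.0284
```

```bash
python3 -c "
from h import *
go(.5692,-.236,.067,86.33)
for n in ('top','side'):
  p,d=r.snapshot(n); np.savez(n+'11.npz',p=p,d=d)
  cv2.imwrite(f'pics/{n}11.png',cv2.resize((p[130:255,250:400] if n=='top' else p[170:295,260:410])[:,:,::-1],None,fx=4.8,fy=4.8,interpolation=cv2.INTER_CUBIC))
  P=cloud(n,d);H=cv2.cvtColor(p,cv2.COLOR_RGB2HSV)
  m=(abs(P[...,0]-.574)<.03)&(abs(P[...,1]+.16)<.025); q=P[m]; q=q[abs(q[:,2]-np.median(q[:,2]))<.008]; c=q.mean(0); w=np.linalg.svd(q-c)[2][2]; w*=np.sign(w[2]); print(n,'plate back',len(q),c.round(4),w.round(3))
"

```

```text
t 23.45 pos [ 0.5553 -0.4713  0.1711] az 86.27 tilt -1.0000 gap 0.0284 F [0.4 0.6 0.2] j6 -2.24
  -> slide [0.0017 0.2355 0.1044] spin -0.0010
top plate back 0 [nan nan nan] [0. 0. 1.]
side plate back 484 [ 0.5738 -0.1604  0.0902] [ 0.005 -0.002  1.   ]
  return _methods._mean(a, axis=axis, dtype=dtype,
  ret = ret.dtype.type(ret / rcount)
<string>:8: RuntimeWarning: Mean of empty slice.
  ret = um.true_divide(
```

View pics/side11.png

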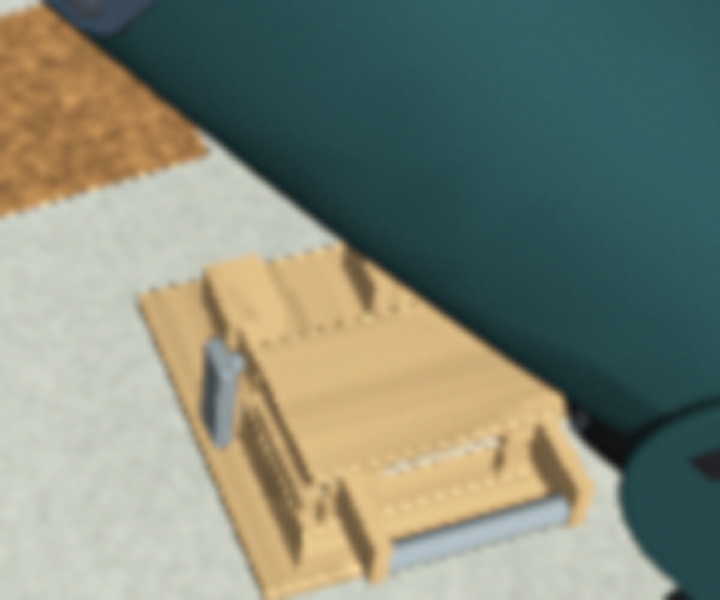

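View pics/top11.png

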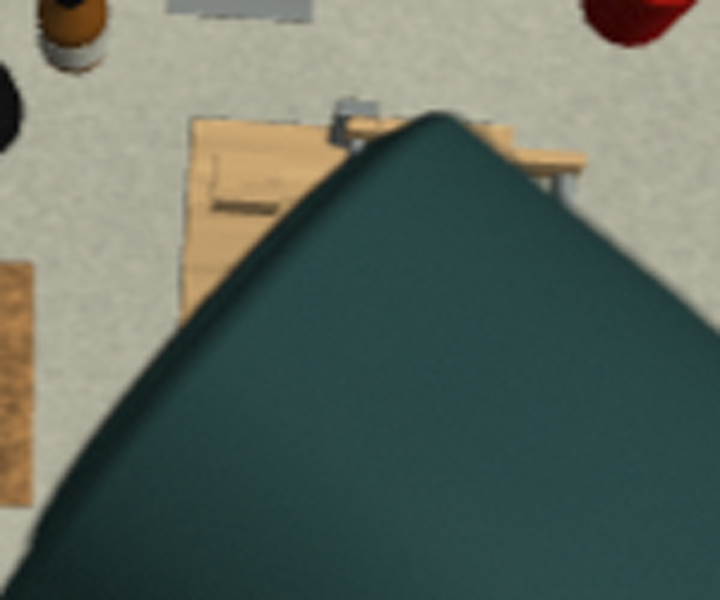

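The plate is fully over and level (back at 0.090, as expected). I'll re-grip the handle and swing it back.

{"method": "move_arm", "body": {"commands": [{"grip":-0.38,"slide":[0,0.04,0],"spin":0},{"grip":-0.38,"slide":[0,0.085,0],"spin":0},{"grip":-0.38,"slide":[0.001,0.13,0.01],"spin":0},{"grip":-0.38,"slide":[0.0017,0.175,0.03],"spin":0},{"grip":-0.38,"slide":[0.0017,0.215,0.05],"spin":0},{"grip":-0.38,"slide":[0.0017,0.2355,0.06],"spin":0},{"grip":-0.38,"slide":[0.0017,0.2355,0.06],"spin":0},{"grip":-0.38,"slide":[0.0017,0.2355,0.06],"spin":0}]}}

```text
time: 24.35
ee_pos: [0.5694, -0.2343, 0.1114]
eef_rot: [0.001, 0.032, 0.999, 0.001]
wrist_force: [0.4, 0.2, 0.6]
finger_gap: 0.0281
```

```bash
python3 -c "
from h import *
go(.5692,-.236,.066,86.33)"
```

```text
t 24.35 pos [ 0.5694 -0.2343  0.1114] az 86.34 tilt -1.0000 gap 0.0281 F [0.4 0.2 0.6] j6 -1.94
  -> slide [ 0.0001 -0.0018  0.0454] spin 0.0001
```

{"method": "move_arm", "body": {"commands": [{"grip":-0.38,"slide":[0,-0.0018,0.01],"spin":0},{"grip":-0.38,"slide":[0,-0.0018,0.025],"spin":0},{"grip":-0.38,"slide":[0,-0.0018,0.04],"spin":0},{"grip":-0.38,"slide":[0,-0.0018,0.0454],"spin":0},{"grip":-0.38,"slide":[0,-0.0018,0.0454],"spin":0},{"grip":-1,"slide":[0,-0.0018,0.0454],"spin":0},{"grip":-1,"slide":[0,-0.0018,0.0454],"spin":0},{"grip":-1,"slide":[0,-0.0018,0.0454],"spin":0}], "force": 35}}

```text
time: 25.15
ee_pos: [0.5697, -0.236, 0.0664]
eef_rot: [0.002, 0.032, 0.999, 0.001]
wrist_force: [1.1, 2.1, -0.7]
finger_gap: 0.0129
```

```bash
python3 -c "
from h import *
go(.5692,-.236,.066,86.33);hang(O=(.577,-.1142));arc(180,range(175,135,-5))"
```

```text
t 25.15 pos [ 0.5697 -0.236   0.0664] az 86.33 tilt -1.0000 gap 0.0129 F [ 1.1  2.1 -0.7] j6 -1.94
  -> slide [ 0.0005 -0.0001  0.0004] spin -0.0000
  u -0.1220 z-.065 0.0014 radius 0.1220 angle 179.32 v 0.0005
  175: y 0.0005 z -0.0106
  170: y 0.0019 z -0.0212
  165: y 0.0042 z -0.0316
  160: y 0.0074 z -0.0417
  155: y 0.0114 z -0.0516
  150: y 0.0163 z -0.0610
  145: y 0.0221 z -0.0700
  140: y 0.0285 z -0.0784
```

{"method": "move_arm", "body": {"commands": [{"grip":-1,"slide":[0,0.0005,-0.0106],"spin":0},{"grip":-1,"slide":[0,0.0019,-0.0212],"spin":0},{"grip":-1,"slide":[0,0.0042,-0.0316],"spin":0},{"grip":-1,"slide":[0,0.0074,-0.0417],"spin":0},{"grip":-1,"slide":[0,0.0114,-0.0516],"spin":0},{"grip":-1,"slide":[0,0.0163,-0.061],"spin":0},{"grip":-1,"slide":[0,0.0221,-0.07],"spin":0},{"grip":-1,"slide":[0,0.0285,-0.0784],"spin":0}]}}

```text
time: 25.95
ee_pos: [0.5716, -0.2091, 0.1471]
eef_rot: [0.002, 0.032, 0.999, -0.001]
wrist_force: [-4.9, -14.9, 8.0]
finger_gap: 0.0132
```

```bash
python3 -c "
from h import *
go(.5692,-.236,.066,86.33);hang(O=(.577,-.1142));arc(140,range(135,95,-5))
p,d=r.snapshot('side')
cv2.imwrite('pics/side12.png',cv2.resize(p[170:295,260:410][:,:,::-1],None,fx=4.8,fy=4.8,interpolation=cv2.INTER_CUBIC))"
```

```text
t 25.95 pos [ 0.5716 -0.2091  0.1471] az 86.36 tilt -1.0000 gap 0.0132 F [ -4.9 -14.9   8. ] j6 -1.90
  -> slide [ 0.0011 -0.0269  0.0811] spin 0.0006
  u -0.0950 z-.065 0.0821 radius 0.1256 angle 139.17 v 0.0007
  135: y 0.0072 z -0.0078
  130: y 0.0150 z -0.0150
  125: y 0.0235 z -0.0215
  120: y 0.0325 z -0.0272
  115: y 0.0419 z -0.0321
  110: y 0.0517 z -0.0362
  105: y 0.0619 z -0.0394
  100: y 0.0723 z -0.0417
```

View pics/side12.png

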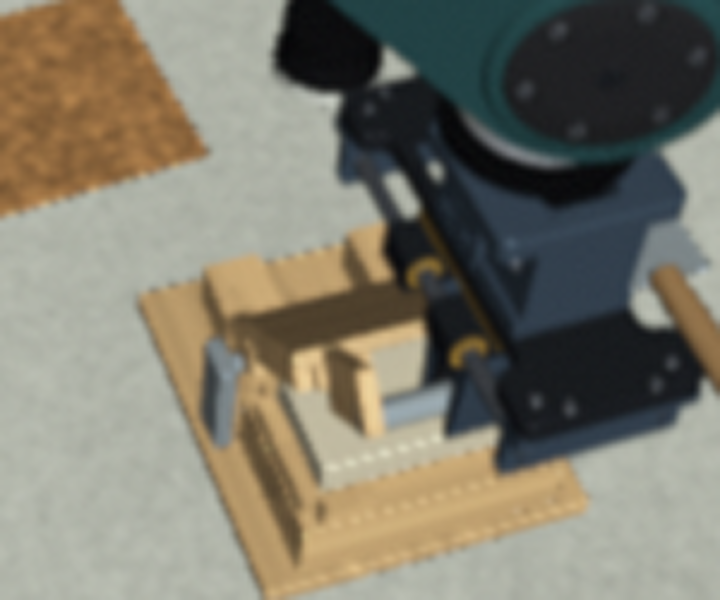

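The plate lifts at (370,310) and the soap stays in the nest at (400,445). Continue.

{"method": "move_arm", "body": {"commands": [{"grip":-1,"slide":[0,0.0072,-0.0075],"spin":0},{"grip":-1,"slide":[0,0.015,-0.0145],"spin":0},{"grip":-1,"slide":[0,0.0235,-0.021],"spin":0},{"grip":-1,"slide":[0,0.0325,-0.0265],"spin":0},{"grip":-1,"slide":[0,0.0419,-0.0314],"spin":0},{"grip":-1,"slide":[0,0.0517,-0.0355],"spin":0},{"grip":-1,"slide":[0,0.0619,-0.0387],"spin":0},{"grip":-1,"slide":[0,0.0723,-0.041],"spin":0}]}}

```text
time: 26.8
ee_pos: [0.577, -0.1359, 0.1908]
eef_rot: [0.004, 0.032, 0.999, -0.001]
wrist_force: [2.4, -5.2, 7.5]
finger_gap: 0.0135
```

```bash
python3 -c "
from h import *
go(.5692,-.236,.066,86.33);hang(O=(.577,-.1142));arc(101,range(96,56,-5))"
```

```text
t 26.80 pos [ 0.577  -0.1359  0.1908] az 86.38 tilt -1.0000 gap 0.0135 F [ 2.4 -5.2  7.5] j6 -1.78
  -> slide [ 0.0023 -0.1002  0.125 ] spin 0.0009
  u -0.0216 z-.065 0.1258 radius 0.1277 angle 99.75 v 0.0013
  96: y 0.0105 z -0.0016
  91: y 0.0211 z -0.0022
  86: y 0.0318 z -0.0019
  81: y 0.0424 z -0.0007
  76: y 0.0528 z 0.0014
  71: y 0.0630 z 0.0044
  66: y 0.0729 z 0.0083
  61: y 0.0824 z 0.0131
```

{"method": "move_arm", "body": {"commands": [{"grip":-1,"slide":[0,0.0105,-0.001],"spin":0},{"grip":-1,"slide":[0,0.0211,-0.0015],"spin":0},{"grip":-1,"slide":[0,0.0318,-0.001],"spin":0},{"grip":-1,"slide":[0,0.0424,0.0003],"spin":0},{"grip":-1,"slide":[0,0.0528,0.0026],"spin":0},{"grip":-1,"slide":[0,0.063,0.0058],"spin":0},{"grip":-1,"slide":[0,0.0729,0.0097],"spin":0},{"grip":-1,"slide":[0,0.0824,0.0145],"spin":0}]}}

```text
time: 27.6
ee_pos: [0.5825, -0.0528, 0.1758]
eef_rot: [0.004, 0.032, 0.999, -0.001]
wrist_force: [5.5, -2.2, 1.5]
finger_gap: 0.0133
```

```bash
python3 -c "
from h import *
go(.5692,-.236,.066,86.33);hang(O=(.577,-.1142));arc(62,range(57,17,-5))
p,d=r.snapshot('side')
cv2.imwrite('pics/side13.png',cv2.resize(p[170:295,260:410][:,:,::-1],None,fx=4.8,fy=4.8,interpolation=cv2.INTER_CUBIC))"
```

```text
t 27.60 pos [ 0.5825 -0.0528  0.1758] az 86.39 tilt -1.0000 gap 0.0133 F [ 5.5 -2.2  1.5] j6 -1.64
  -> slide [ 0.0025 -0.1835  0.1101] spin 0.0010
  u 0.0616 z-.065 0.1108 radius 0.1268 angle 60.92 v 0.0015
  57: y 0.0092 z 0.0054
  52: y 0.0178 z 0.0116
  47: y 0.0259 z 0.0185
  42: y 0.0334 z 0.0261
  37: y 0.0402 z 0.0343
  32: y 0.0462 z 0.0431
  27: y 0.0514 z 0.0523
  22: y 0.0558 z 0.0620
```

View pics/side13.png

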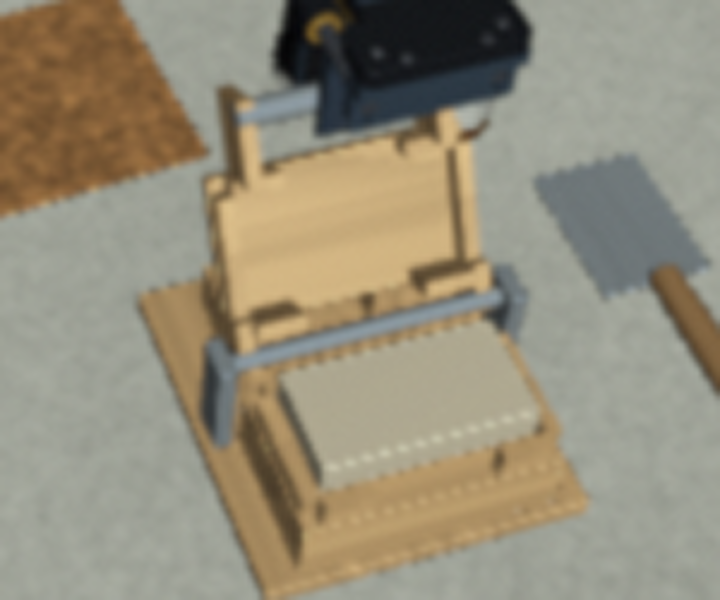

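The soap lies flat in the nest, plain back up, at (410,405), and the pocket is empty. I'll keep lowering the plate.

{"method": "move_arm", "body": {"commands": [{"grip":-1,"slide":[0,0.0087,0.0054],"spin":0},{"grip":-1,"slide":[0,0.017,0.0116],"spin":0},{"grip":-1,"slide":[0,0.025,0.0185],"spin":0},{"grip":-1,"slide":[0,0.0324,0.0261],"spin":0},{"grip":-1,"slide":[0,0.0392,0.0343],"spin":0},{"grip":-1,"slide":[0,0.045,0.0431],"spin":0},{"grip":-1,"slide":[0,0.05,0.0523],"spin":0},{"grip":-1,"slide":[0,0.0542,0.062],"spin":0}]}}

```text
time: 28.45
ee_pos: [0.5861, 0.002, 0.1119]
eef_rot: [0.004, 0.031, 1.0, -0.002]
wrist_force: [5.9, -21.7, -7.0]
finger_gap: 0.0131
```

```bash
python3 -c "
from h import *
go(.585,.0076,.068,86.33);hang(O=(.577,-.1142));arc(24,range(20,-4,-4))"
```

```text
t 28.45 pos [0.5861 0.002  0.1119] az 86.43 tilt -1.0000 gap 0.0131 F [  5.9 -21.7  -7. ] j6 -1.54
  -> slide [0.0018 0.0057 0.0439] spin 0.0018
  u 0.1165 z-.065 0.0469 radius 0.1256 angle 21.92 v 0.0017
  20: y 0.0032 z 0.0079
  16: y 0.0058 z 0.0160
  12: y 0.0079 z 0.0243
  8: y 0.0094 z 0.0326
  4: y 0.0103 z 0.0411
  0: y 0.0105 z 0.0496
```

{"method": "move_arm", "body": {"commands": [{"grip":-1,"slide":[0,0.0008,0.008],"spin":0},{"grip":-1,"slide":[0,0.0025,0.016],"spin":0},{"grip":-1,"slide":[0,0.004,0.024],"spin":0},{"grip":-1,"slide":[0,0.005,0.032],"spin":0},{"grip":-1,"slide":[0,0.0055,0.039],"spin":0},{"grip":-1,"slide":[0,0.0055,0.042],"spin":0},{"grip":-1,"slide":[0,0.0055,0.0435],"spin":0}]}}

```text
time: 29.15
ee_pos: [0.5877, 0.0074, 0.0701]
eef_rot: [0.004, 0.031, 1.0, -0.001]
wrist_force: [-10.5, -0.9, 47.5]
finger_gap: 0.0135
```

```bash
python3 -c "
from h import *
go(.585,.0076,.066,86.33);hang(O=(.577,-.1142))"
```

```text
t 29.15 pos [0.5877 0.0074 0.0701] az 86.42 tilt -1.0000 gap 0.0135 F [-10.5  -0.9  47.5] j6 -1.53
  -> slide [0.0028 0.     0.0041] spin 0.0015
  u 0.1221 z-.065 0.0051 radius 0.1222 angle 2.41 v 0.0029
```

At the open stop. I'll release and retreat.

{"method": "move_arm", "body": {"commands": [{"grip":-0.4,"slide":[0,0,-0.001],"spin":0},{"grip":-0.4,"slide":[0,0,-0.001],"spin":0},{"grip":-0.4,"slide":[0,0,-0.001],"spin":0},{"grip":-0.4,"slide":[0,0,-0.015],"spin":0},{"grip":-0.4,"slide":[0,0,-0.05],"spin":0},{"grip":-0.4,"slide":[0,0.03,-0.09],"spin":0},{"grip":-0.4,"slide":[0.01,0.075,-0.11],"spin":0},{"grip":-0.4,"slide":[0.02,0.12,-0.12],"spin":0}]}}

```text
time: 29.95
ee_pos: [0.5749, 0.13, 0.1928]
eef_rot: [0.005, 0.032, 0.999, -0.001]
wrist_force: [0.2, -0.8, 0.3]
finger_gap: 0.0271
```

{"method": "move_arm", "body": {"commands": [{"grip":-0.4,"slide":[0.01,0.045,0],"spin":0},{"grip":-0.4,"slide":[0.02,0.085,0],"spin":0},{"grip":-0.4,"slide":[0.02,0.1,0],"spin":0},{"grip":-0.4,"slide":[0.02,0.1,0],"spin":0}]}}

```text
time: 30.35
ee_pos: [0.5611, 0.2326, 0.193]
eef_rot: [0.006, 0.031, 1.0, -0.001]
wrist_force: [-0.1, -0.4, -0.1]
finger_gap: 0.0276
```

```bash
python3 -c "
from h import *
go(.5692,-.236,.067,86.33)
for n in ('top','side'):
  p,d=r.snapshot(n); np.savez(n+'14.npz',p=p,d=d)
  cv2.imwrite(f'pics/{n}14.png',cv2.resize((p[130:255,250:400] if n=='top' else p[170:295,260:410])[:,:,::-1],None,fx=4.8,fy=4.8,interpolation=cv2.INTER_CUBIC))
  P=cloud(n,d)
  for nm,c0 in(('soap back',(.5738,-.162)),('pocket floor',(.580,-.0645))):
    m=(abs(P[...,0]-c0[0])<.035)&(abs(P[...,1]-c0[1])<.02); q=P[m]; q=q[abs(q[:,2]-np.median(q[:,2]))<.008]; c=q.mean(0); w=np.linalg.svd(q-c)[2][2]; w*=np.sign(w[2]); print(n,nm,len(q),c.round(4),w.round(3))
from fit import *
fit('14',.5738,-.163,.076,.060)
"

```

```text
t 30.35 pos [0.5611 0.2326 0.193 ] az 86.47 tilt -0.9999 gap 0.0276 F [-0.1 -0.4 -0.1] j6 -1.15
  -> slide [-0.0355 -0.467   0.1272] spin 0.0025
top soap back 347 [ 0.5734 -0.162   0.0763] [0.006 0.001 1.   ]
top pocket floor 333 [ 0.5806 -0.065   0.048 ] [0.002 0.016 1.   ]
side soap back 443 [ 0.573  -0.1623  0.0761] [0.004 0.006 1.   ]
side pocket floor 355 [ 0.5806 -0.0647  0.048 ] [0.003 0.004 1.   ]
top 808 rect [ 573.7 -160.5] [ 57.5 110.2] 86.53 | top 787 [ 574.  -160.5] [ 57.5 109.6] 86.53 mean [ 0.5726 -0.1602  0.0762] zmed 0.0761
side 1209 rect [ 579.7 -162.9] [ 60.6 120.2] 85.9 | top 1074 [ 574.8 -162.6] [ 60.6 110.2] 85.91 mean [ 0.5737 -0.1646  0.0761] zmed 0.0762
```

View pics/side14.png

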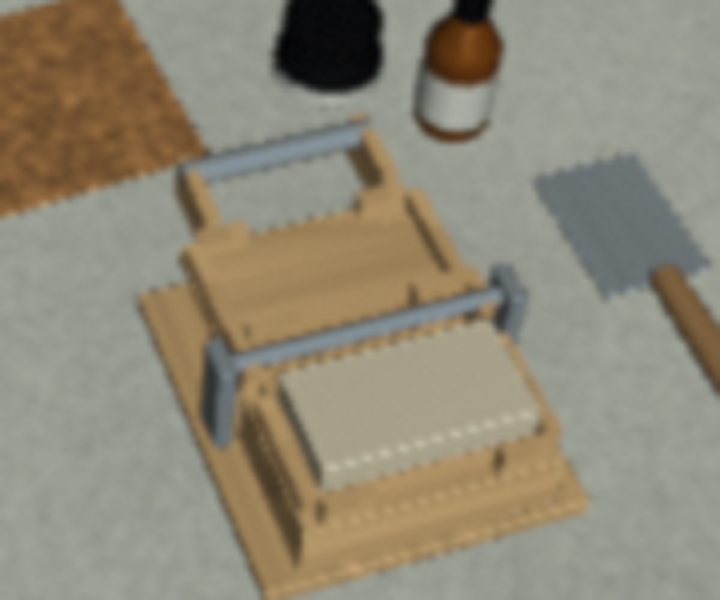

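View pics/top14.png

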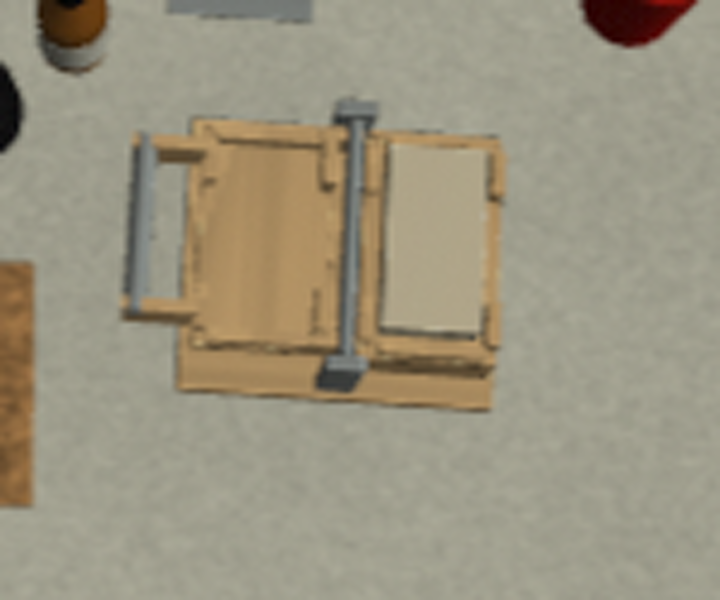

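The soap is flat in the nest, back at z 0.0761 (28 mm above the floor). Its centre is within about 2 mm of the nest centre and its long axis is parallel to the hinge. The plate is open and the arm is clear.

```bash
python3 -c "
from plant import r
print(r.job_done())"
```

```text
the job is handed in; nothing more can be done
None
```

The soap is in the fixed nest, face down with its plain back up, and the flipper plate is back open. I handed the job in at about 30.5 s of the 72 s, and the hand-in gave no verdict.

**What I did:**
- I lifted the soap out of the stand, stood it on the mat and tipped it onto its back.
- I took it again across its width and seated it in the pocket, face up.
- I swung the plate over by its handle and let go of it. I then gripped it again and swung it back open.

**Last checks:**
- **Soap:** its back is level at z 0.076 m, 28 mm above the nest floor. It lies within about 2 mm of the nest centre and within about 0.5° of the hinge direction.
- **Plate:** the pocket floor is level at 0.048 m, so the plate is fully open.
- **Robot and bystanders:** the arm is clear of everything. The bottle and jar look unmoved in the last pictures. I did not look at the beaker and tin again at the end, but nothing went near them.

**What disagreed:**
- The side camera read up to 5 mm further toward -y than the top camera, so I went by the top camera and by how the handle felt in the grip.
- The handle bar slipped about 5 mm in the fingers on each swing.
- The wrist force reached about 48 N at the open end stop, against a limit of 120 N.

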